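# Stack and lock the filter holder

## Robot

A 6-joint arm with a two-finger parallel gripper is mounted at the origin on the work surface. World frame = base frame: x ahead of the robot, y to its left, z up, the work surface at z = 0. Lengths are in m, angles in degrees, forces in N, time in s.
With the tool pointing down it reaches from about 0.275 to 0.775 m from the base axis. Payload 14.6 kg.
Tool frame: the origin (TCP) lies where the fingers leave the gripper's body, on its centre line; the fingertips stand 73 mm ahead of it and the grasp point (between the pads) lies 54 mm ahead of it; y points along the fingers, x is the direction in which the jaws open and shut, and the axes are right-handed (so a half turn about y gives the same grasp; the last joint's range is limited). The gripper opens to 85 mm and grips with 20 to 120 N. Pads are 22 mm wide; open, the fingers measure 114 mm over their backs; the gripper's body (76 mm by 85 mm) begins 54 mm behind the grasp point. The pads swing forward as they close: fully open they stand 13 mm farther back than shut.
Start: joints at [63.581, 15.075, -2.767, 72.158, 0, 81.102], TCP at [0.158, 0.501, 0.304] pointing down, gripper open.
Joint ranges: [-151.79, 151.79], [-50.71, 97.33], [-67.44, 78.34], [-121.81, 120.89], [-77.56, 73.72], [-180, 180]. Speed limits (degrees/s): [108.29, 108.29, 147.25, 159.86, 180, 180].

## Interface

Orientations are given as a 3x3 rotation matrix whose columns are the frame's x, y, z axes.
In Python, from bench import r gives the robot as it stands.
- The arm moves only by the tool move_arm, never from a script. Its argument "plan" is text: rows parted by semicolons, each of 7 numbers parted by spaces: the gripper command: -1 is shut, 1 is fully open, values between are in proportion, then the shift along the world's x, y, z scaled (see below), then the turn, a rotation vector about the world's x, y, z scaled (see below). In form: jaw x y z rx ry rz; .... A call has 1 to 8 rows; each row is the pose to reach, as a shift and turn from the pose commanded when the call began; what a row does not reach only later rows make up. The controller multiplies each number of a shift by 400 mm and each number of a turn by 90 degrees. A row lasts 1/12 s, in which the tool goes at most 41.7 mm and 7.16 degrees, less where a joint would pass 70% of its speed; a pose out of reach is approached as far as the arm can. A call with a number of a shift or a turn outside -1 to 1 is refused whole. A call with a gripper value outside its range is refused whole. The fingers move at their own pace and stop on an object; "force" is the grip in N (left out, the last holds). Time passes only in rows, so rows that repeat a pose let the fingers close. It gives the time, the measured TCP pose, the force and the opening at its end, in the units of the state.
- r.state(): the state, without advancing time (a new reading comes with each control period).
- r.grab_frame(name): name is "scene" or "top" or "wrist"; returns a dict with "img" (400x640x3 uint8, red, green, blue), "K" (3x3 intrinsics, pixels), "dist_coeffs" ([k1, k2, p1, p2, k3] as OpenCV has them; the pictures are not rectified), "origin" and "orientation" of the camera in the world. Camera axes: x right, y down, z forward; pixel columns grow to the right and rows downward; lengths in m; the calibration is good to about 2 mm. A picture is of the moment at which its call begins. There is no depth.
- r.job_done(): hands the job in, once; it reports no verdict.
The state is a dict: "t": time; "qpos": joint angles; "joint_velocities": joint speeds; "effort": joint torques, N m; "ee_pos": TCP position; "tcp_rot": TCP orientation; "ft_force": force on the tool from outside, world axes, zero at the start; "moment": the same for the moment, N m; "width": finger opening in m.
Only numpy, scipy, OpenCV 4.12 (cv2) and the standard library are available. Lean on these libraries where they do the work, as an engineer would, in place of code of your own. Each camera call takes 0.05 s, during which the arm holds its last target.

## Task

Assemble the filter holder: put the flat perforated support plate over its post first, then the white spacer tube on top of it, and last the winged cap, pressed down gently over the post's oblong head until it stops and turned a quarter turn so that the spring locks it under the head. Press with feeling, about as hard as the spring needs and never hard, and leave the other things on the bench alone.

Things in the scene. Friction and masses are not known exactly. Their poses are not given: they have to be found in the camera images.
- holder: Filter holder, fixed: white round foot 100 mm wide, 18 mm high, upright steel post on its axis. Origin: centre of the foot's underside; z up; x along the long side of the post's oblong head (either way). Post, spring and seat together are screwed up by h, 0 to 30 mm, different each time and NOT shown by any pose: feel for it. Over 40 N on the holder spoils it.
- seat_low (a point): Point on the holder's axis 55 mm above its origin: top of the round steel seat (40 mm wide, on a spring round the post) if h were 0; really it is h higher. The plate (10 mm) and spacer (22 mm) rest on it, so the stack's top is 32 mm above the seat. The spring starts to give at 6 to 8 N of push and takes about 11 N when the cap reaches its hard stop.
- head_low (a point): Point on the holder's axis 100.5 mm above its origin: rounded top of the post's head if h were 0; really h higher. Head 18 mm long (x), 9 mm wide (y); underside 9 mm below its top. Below it an 8.4 mm thick neck down to a shoulder 18 mm below the top (hard stop for the cap; 4.5 mm below the loose stack's top), then the round post, 20 mm thick.
- support_plate: Support plate: flat steel disc 50 mm in diameter, 10 mm thick, with small perforations and a 24 mm bore, lying flat, 0.14 kg. Origin at the centre of its underside, z up. Keep it this way up.
- spacer: Spacer: white plastic tube 36 mm in outer diameter, 22 mm high, 24 mm bore, standing upright. Origin at the centre of its underside, z up. Keep it this way up.
- cap: Cap, aluminium, 0.15 kg, upright. Origin: centre of underside, z up. Flange 56 mm wide, 6 mm thick, with an oblong slot 21 mm (x) by 12 mm (y) for the head; hollow hub 38 mm wide to z = 26 (inside 25 mm wide to z = 22); upright wing to grip, 44 mm long (x), 14 mm thick (y), z = 26 to 56. Pressed to its stop it turns either way; locked with the wing across the head; spring lifts it 3 mm.
Things that resemble listed ones, but are neither listed nor needed, are in the scene too. What is shaped like the holder but purple or turquoise is not meant.

How it is judged (in metres and radians):
On the way, in this order (a step that is already met when the one before it is completed fails the run):
1. the support plate is over the post, flat on the seat (horizontal distance between support_plate and holder below 0.004 m and z of support_plate in the frame of holder between 0.048 and 0.088 m and angle between support_plate's own z axis and vertical below 0.08 rad and contact force between the fingers and support_plate below 0.3 N), for 0.2 s.
2. the spacer is over the post, flat on the support plate (horizontal distance between spacer and holder below 0.004 m and z of spacer in the frame of support_plate between 0.008 and 0.0125 m and angle between spacer's own z axis and vertical below 0.08 rad and contact force between the fingers and spacer below 0.3 N), for 0.2 s.
3. the cap is down on the spacer with its slot past the post's head (horizontal distance between cap and holder below 0.005 m and z of cap in the frame of spacer between 0.02 and 0.0245 m), for 0.1 s.
At the end, for the whole second after the job is handed in: Plate, spacer and cap sit on the post in that order, each resting on the one below, centred within 4 mm (cap 5 mm); the cap is turned 57 to 90 degrees from the head's long direction, upright, at rest, and held under the head by the spring (over 2.5 N on the holder, 1.5 N on the spacer) (all of step 3 and horizontal distance between each of support_plate, spacer and holder below 0.004 m and z of support_plate in the frame of holder between 0.046 and 0.088 m and z of spacer in the frame of support_plate between 0.008 and 0.0125 m and angle between the x axis of cap and the x axis of holder, either way round above 1 rad and angle between cap's own z axis and vertical below 0.1 rad and contact force between cap and holder above 2.5 N and contact force between cap and spacer above 1.5 N and linear speed of cap below 0.01 m/s); the robot touches nothing.
It fails at once if the holder, its post or its seat is pushed or struck harder than 40 N (contact force between holder and anything else above 40 N).
It fails at once if another thing on the bench is moved by more than 30 mm (distance of any of beaker, flask, spatula, wash_bottle, dish, vial, collar from where it was at the start of the episode above 0.03 m).
It also fails if it takes over 67 s, if anything falls off the work surface, if the arm or the gripper's body presses on something with over 40 N, if the wrist force passes 120 N, or if a joint passes its speed limit or range.

## Working session

There is one attempt and no reset: what is moved stays moved. The work goes in short steps, Python scripts to look and compute and a tool call to move; the robot and the scene stay as the last step left them, time stands still between calls to the robot, and variables do not carry over. Pictures are saved under pics/ and viewed, and the job is handed in when it is done.

Besides the shell and the picture viewer there is one more tool, called as name(argument=value, ...) on one line, values as JSON. move_arm: Moves the arm, as the interface text tells. Its arguments: {"type":"object","properties":{"plan":{"type":"string"},"force":{"type":"number"}},"required":["plan"]}

```bash
ls; mkdir -p pics; python3 - <<'E'
from bench import r
import cv2,numpy as np
s=r.state();print({k:np.round(v,4).tolist() for k,v in s.items()})
for n in ["scene","top"]:
    f=r.grab_frame(n); cv2.imwrite(f"pics/{n}0.png",f["img"][:,:,::-1])
    print(n,f["K"],f["dist_coeffs"],f["origin"],f["orientation"])
E
```

```text
pics
{'t': 0.0, 'qpos': [63.5814, 15.1008, -2.8023, 72.1587, 0.0015, 81.1006], 'joint_velocities': [-0.0086, -0.0797, 0.0498, -0.0514, -0.0153, -0.0987], 'effort': [-0.0003, -63.7612, 38.4563, 0.0137, -0.0001, 0.0], 'ee_pos': [0.158, 0.5005, 0.3034], 'tcp_rot': [[0.301, -0.0005, -0.9536], [0.9536, -0.001, 0.301], [-0.0011, -1.0, 0.0002]], 'ft_force': [-0.3558, 0.3039, -0.2577], 'moment': [-0.0049, 0.0136, -0.0111], 'width': 0.0852}
scene [[512.65917564   0.         318.08848097]
 [  0.         512.65917564 200.74949776]
 [  0.           0.           1.        ]] [0.01425558 0.         0.         0.         0.        ] [ 1.33792763 -0.23135098  0.98512396] [[ 0.31302087  0.70366438 -0.63786705]
 [ 0.94960833 -0.24332784  0.19757423]
 [-0.01618487 -0.66756873 -0.74437225]]
top [[490.23694777   0.         318.77766316]
 [  0.         490.23694777 194.99550389]
 [  0.           0.           1.        ]] [-0.03216902  0.          0.          0.          0.        ] [ 0.31046724 -0.00815386  1.33587747] [[ 0.01206696 -0.98389131  0.17835996]
 [-0.99980517 -0.00908542  0.01752379]
 [-0.01562103 -0.17853667 -0.98380925]]
```

View pics/scene0.png

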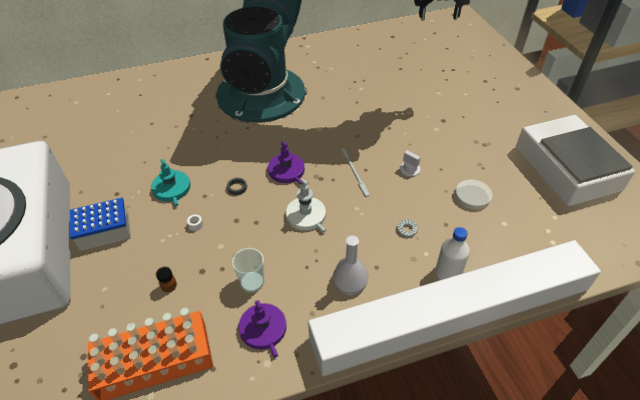

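View pics/top0.png

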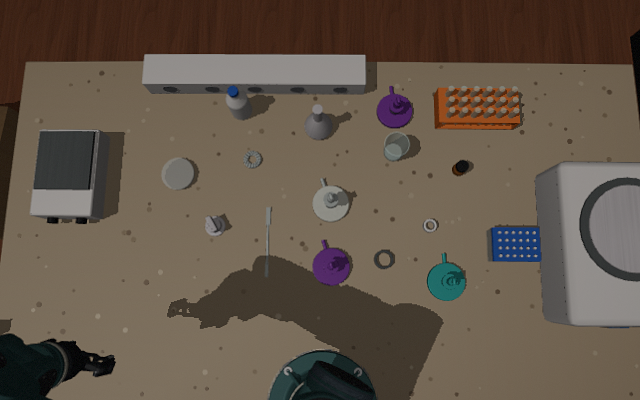

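```bash
cat > h.py <<'E'
from bench import r
import cv2,numpy as np
def ray(f,uv):
    p=cv2.undistortPoints(np.array(uv,float).reshape(-1,1,2),np.array(f["K"]),np.array(f["dist_coeffs"])).reshape(-1,2)
    d=np.c_[p,np.ones(len(p))]@np.array(f["orientation"]).T
    return np.array(f["origin"]),d
def onz(f,uv,z):
    o,d=ray(f,uv); return o+d*((z-o[2])/d[:,2])[:,None]
def proj(f,P):
    R=np.array(f["orientation"]);t=-R.T@np.array(f["origin"])
    return cv2.projectPoints(np.array(P,float).reshape(-1,1,3),cv2.Rodrigues(R.T)[0],t,np.array(f["K"]),np.array(f["dist_coeffs"]))[0].reshape(-1,2)
def tri(fs,uvs):
    A=np.zeros((3,3));b=np.zeros(3);L=[]
    for f,uv in zip(fs,uvs):
        o,d=ray(f,[uv]);d=d[0]/np.linalg.norm(d[0]);M=np.eye(3)-np.outer(d,d);A+=M;b+=M@o;L.append((o,M))
    x=np.linalg.solve(A,b);return x,[np.linalg.norm(M@(x-o)) for o,M in L]
def st():
    s=r.state();print('t',round(s['t'],2),'pos',np.round(s['ee_pos'],4),'F',np.round(s['ft_force'],2),'w',round(s['width'],4),'x',np.round(np.array(s['tcp_rot'])[:,0],3));return s
E
python3 - <<'E'
import cv2,numpy as np
t=cv2.imread('pics/top0.png');s=cv2.imread('pics/scene0.png')
def c(im,u,v,w=30,k=260): return cv2.resize(im[v-w:v+w,u-w:u+w],(k,k),interpolation=cv2.INTER_CUBIC)
a=np.hstack([c(t,331,200),c(t,252,159,20),c(t,430,226,15)])
b=np.hstack([c(t,215,225,20),c(s,305,205,35),c(s,410,163,20)])
cv2.imwrite('pics/crop0.png',np.vstack([a,b]))
E
```

```text
(no output)
```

View pics/crop0.png

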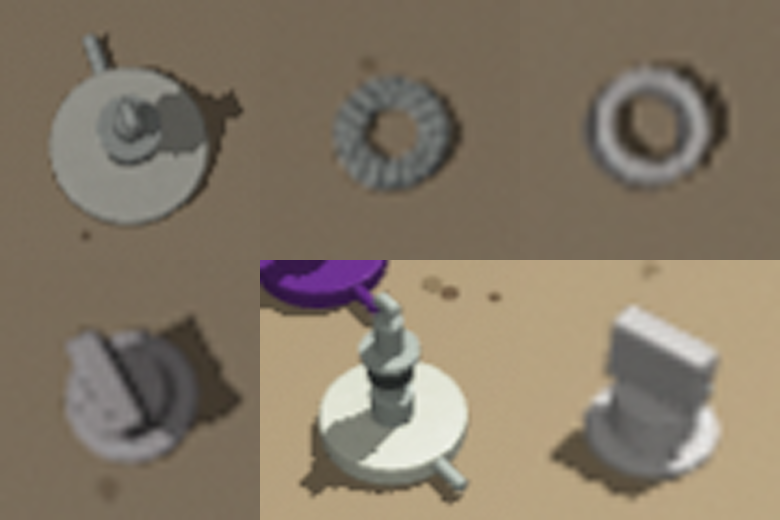

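```bash
python3 - <<'E'
from h import *
T=r.grab_frame("top");S=r.grab_frame("scene");W=r.grab_frame("wrist")
cv2.imwrite('pics/wrist0.png',W["img"][:,:,::-1])
s=st()
R=np.array(s['tcp_rot']);print('cam in tool',R.T@(np.array(W['origin'])-s['ee_pos']),'\n',R.T@np.array(W['orientation']),W['K'])
def el(f,u,v,w,z,lo,nm):
    im=f["img"];p=im[v-w:v+w,u-w:u+w].astype(int)
    hsv=cv2.cvtColor(p.astype(np.uint8),cv2.COLOR_RGB2HSV)
    bg=np.median(np.r_[p[0],p[-1],p[:,0],p[:,-1]],0)
    m=((p[...,0]-p[...,2])<lo).astype(np.uint8)*255
    m[hsv[...,2]<70]=0
    cs,_=cv2.findContours(m,cv2.RETR_EXTERNAL,cv2.CHAIN_APPROX_NONE)
    c=max(cs,key=cv2.contourArea)
    e=cv2.fitEllipse(c);cen=np.array(e[0])+[u-w,v-w]
    cc=c.reshape(-1,2)+[u-w,v-w]
    P=onz(f,cc,z)[:,:2]
    # circle via minEnclosing
    A=np.c_[2*P,np.ones(len(P))];q=np.linalg.lstsq(A,(P**2).sum(1),rcond=None)[0]
    rad=np.sqrt(q[2]+q[0]**2+q[1]**2)
    print(nm,'bg',bg,'ell',np.round(cen,1),np.round(e[1],1),'fit xy',np.round(q[:2],4),'diam',round(2*rad,4),'range',np.round(np.ptp(P,0),4))
    return m
el(T,331,203,28,.018,22,'holder T');el(S,306,213,26,.018,30,'holder S')
el(T,252,159,16,.010,22,'plate T');el(S,407,228,16,.010,30,'plate S')
el(T,430,226,14,.022,22,'spacer T');el(S,194,222,14,.022,30,'spacer S')
el(T,215,225,20,.006,22,'cap T')
E
```

```text
t 0.25 pos [0.158  0.5006 0.3037] F [0.56 0.18 0.21] w 0.0858 x [ 0.301  0.954 -0.   ]
cam in tool [ 0.00159793 -0.06983928  0.08433914] 
 [[ 9.99999939e-01 -7.29191044e-05 -3.41533444e-04]
 [ 2.99174826e-04 -3.25627221e-01  9.45498188e-01]
 [-1.80157468e-04 -9.45498232e-01 -3.25627180e-01]] [[324.2670564    0.         324.87467066]
 [  0.         324.2670564  198.27367026]
 [  0.           0.           1.        ]]
holder T bg [120. 106.  88.] ell [329.8 201.9] [35.  41.3] fit xy [ 0.5323 -0.0144] diam 0.1035 range [0.1189 0.1008]
holder S bg [181. 161. 128.] ell [304.3 213.7] [42.5 48.2] fit xy [ 0.532  -0.0177] diam 0.1291 range [0.1673 0.1228]
plate T bg [118. 104.  86.] ell [251.5 159. ] [16.8 17.5] fit xy [0.6513 0.2046] diam 0.0486 range [0.0519 0.048 ]
plate S bg [186. 166. 132.] ell [406.4 228.6] [17.7 21.3] fit xy [0.6581 0.2017] diam 0.0536 range [0.0553 0.0561]
spacer T bg [120. 106.  88.] ell [429.2 225.3] [13.1 14.4] fit xy [ 0.4685 -0.2826] diam 0.037 range [0.0353 0.0379]
spacer S bg [178. 158. 125.] ell [193.6 223.2] [15.1 18.8] fit xy [ 0.4827 -0.2861] diam 0.0473 range [0.0553 0.0422]
cap T bg [121. 108.  90.] ell [214.3 225.4] [19.2 21. ] fit xy [0.4645 0.3012] diam 0.055 range [0.0552 0.0565]
```

View pics/wrist0.png

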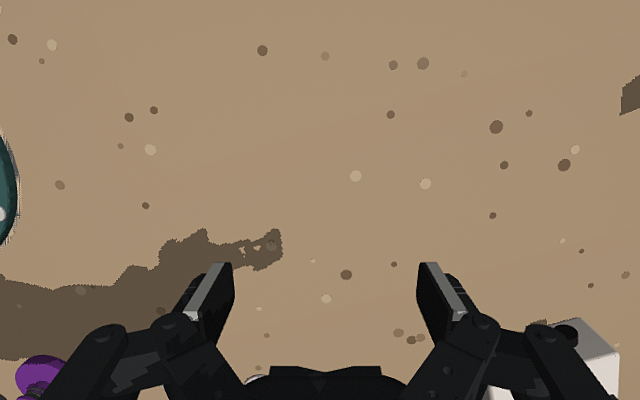

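move_arm(plan="1 0.62 -0.37 -0.06 0 0 0;1 0.62 -0.37 -0.06 0 0 0;1 0.62 -0.37 -0.06 0 0 0;1 0.62 -0.37 -0.06 0 0 0;1 0.62 -0.37 -0.06 0 0 0;1 0.62 -0.37 -0.06 0 0 0;1 0.62 -0.37 -0.06 0 0 0;1 0.62 -0.37 -0.06 0 0 0")

```text
t: 0.92
ee_pos: [0.4109, 0.3495, 0.2789]
tcp_rot: [[0.306, 0.001, -0.952], [0.952, -0.001, 0.306], [-0.001, -1.0, -0.001]]
ft_force: [-1.8, 0.5, -0.2]
width: 0.0855
```

move_arm(plan="1 0.61 -0.37 -0.06 0 0 0;1 0.61 -0.37 -0.06 0 0 0;1 0.61 -0.37 -0.06 0 0 0;1 0.61 -0.37 -0.06 0 0 0;1 0.61 -0.37 -0.06 0 0 0;1 0.61 -0.37 -0.06 0 0 0;1 0.61 -0.37 -0.06 0 0 0;1 0.61 -0.37 -0.06 0 0 0")

```text
t: 1.58
ee_pos: [0.6544, 0.2008, 0.2536]
tcp_rot: [[0.305, -0.001, -0.952], [0.952, -0.001, 0.305], [-0.001, -1.0, 0.0]]
ft_force: [1.3, 0.0, -0.6]
width: 0.0853
```

```bash
python3 - <<'E'
from h import *
s=st();print(np.round(s['qpos'],1))
W=r.grab_frame("wrist");cv2.imwrite('pics/wrist1.png',W["img"][:,:,::-1])
E
```

```text
t 1.58 pos [0.6544 0.2008 0.2536] F [ 1.26  0.02 -0.59] w 0.0853 x [ 0.305  0.952 -0.001]
[10.3 32.2 17.3 75.2 -0.1 28. ]
```

View pics/wrist1.png

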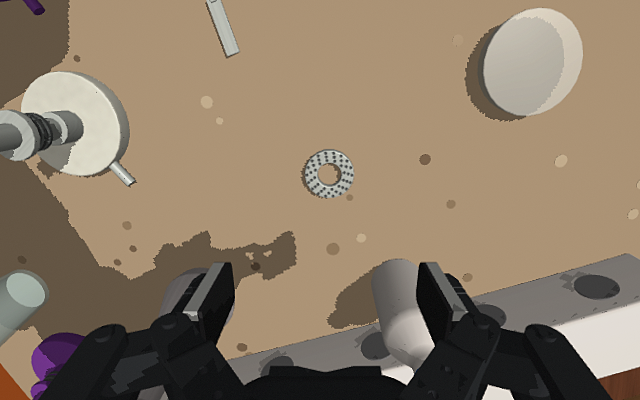

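```bash
cat >> h.py <<'E'
def circ(P):
    A=np.c_[2*P,np.ones(len(P))];q=np.linalg.lstsq(A,(P**2).sum(1),rcond=None)[0]
    return q[:2],2*np.sqrt(q[2]+q[0]**2+q[1]**2)
def rcirc(P,rad,n=600,tol=.0015,seed=0):
    rng=np.random.default_rng(seed);best=None
    for _ in range(n):
        c,d=circ(P[rng.choice(len(P),3,replace=False)])
        if abs(d/2-rad)>.06*rad+.0008: continue
        i=abs(np.linalg.norm(P-c,axis=1)-d/2)<tol
        if best is None or i.sum()>best.sum(): best=i
    c,d=circ(P[best]);return c,d,best.mean()
E
python3 - <<'E'
from h import *
s=st()
W=r.grab_frame("wrist");im=W["img"].astype(int)
m=(((im[...,0]-im[...,2])<32)).astype(np.uint8)*255
m=cv2.morphologyEx(m,cv2.MORPH_CLOSE,np.ones((3,3)))
cv2.imwrite('pics/m1.png',m)
cs,_=cv2.findContours(m,cv2.RETR_CCOMP,cv2.CHAIN_APPROX_NONE)
for c in cs:
    a=cv2.contourArea(c)
    x,y,w,h=cv2.boundingRect(c)
    if 200<a<4000 and 295<x+w/2<365 and 140<y+h/2<210:
        for z in (0,.01):
            P=onz(W,c.reshape(-1,2),z)[:,:2];print('plate',(x,y,w,h),a,z,circ(P))
    if 20<x+5 and x<60 and 60<y<90 and a>2000:
        P=onz(W,c.reshape(-1,2),.018)[:,:2];print('foot',(x,y,w,h),rcirc(P,.05))
# flask/wash bottle approx positions
print(onz(W,[[370,320],[190,300]],0.0))
print(np.round(im[100,75]),np.round(im[173,313]),im[190,240])
E
```

```text
t 1.63 pos [0.6522 0.2025 0.2541] F [-0.36  1.16  0.09] w 0.0854 x [ 0.304  0.953 -0.001]
plate (301, 152, 52, 49) 1880.0 0 (array([0.65621082, 0.20490394]), np.float64(0.05147289560502155))
plate (301, 152, 52, 49) 1880.0 0.01 (array([0.65362667, 0.20566926]), np.float64(0.04988487651664484))
plate (316, 165, 23, 23) 363.5 0 (array([0.65603915, 0.20476512]), np.float64(0.02261160203043195))
plate (316, 165, 23, 23) 363.5 0.01 (array([0.6534603 , 0.20553473]), np.float64(0.021913998850671936))
[[0.8449464  0.20022477 0.        ]
 [0.75209093 0.00189812 0.        ]]
[212 211 194] [110 113 108] [172 147 118]
```

View pics/m1.png

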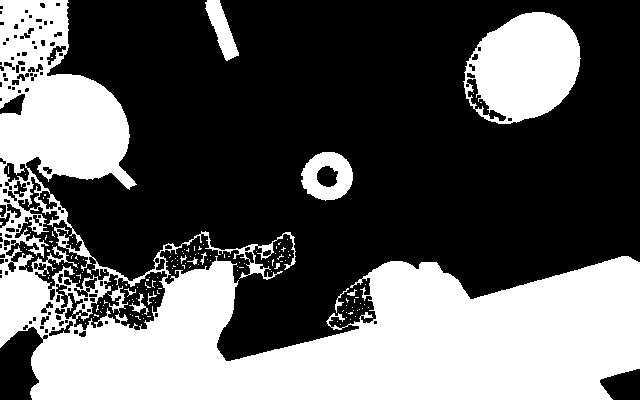

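move_arm(plan="1 0.009 0.002 -0.335 0 0 0;1 0.009 0.002 -0.335 0 0 0;1 0.009 0.002 -0.335 0 0 0;1 0.009 0.002 -0.335 0 0 0;1 0.009 0.002 -0.335 0 0 0;1 0.009 0.002 -0.335 0 0 0;1 0.009 0.002 -0.335 0 0 0")

```text
t: 2.27
ee_pos: [0.6546, 0.2061, 0.1249]
tcp_rot: [[0.301, 0.004, -0.954], [0.954, 0.001, 0.301], [0.002, -1.0, -0.003]]
ft_force: [-0.2, -0.1, 0.2]
width: 0.0854
```

```bash
python3 - <<'E'
from h import *
s=st()
W=r.grab_frame("wrist");cv2.imwrite('pics/wrist2.png',W["img"][:,:,::-1]);st()
E
```

```text
t 2.27 pos [0.6546 0.2061 0.1249] F [-0.18 -0.07  0.22] w 0.0854 x [0.301 0.954 0.002]
t 2.32 pos [0.6547 0.2059 0.1248] F [-0.26  0.28  0.16] w 0.0854 x [0.301 0.954 0.002]
```

View pics/wrist2.png

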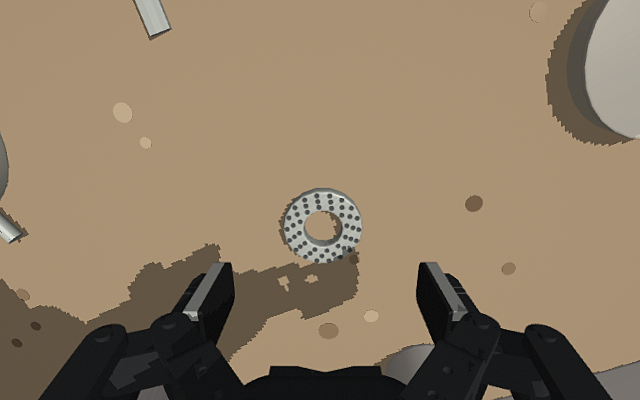

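move_arm(plan="1 -0.002 0 -0.06 0 0 0;1 -0.002 0 -0.11 0 0 0;1 -0.002 0 -0.13 0 0 0;1 -0.002 0 -0.13 0 0 0;1 -0.002 0 -0.13 0 0 0")

```text
t: 2.73
ee_pos: [0.6534, 0.2055, 0.0712]
tcp_rot: [[0.301, 0.001, -0.954], [0.954, 0.0, 0.301], [0.001, -1.0, -0.001]]
ft_force: [0.2, 0.1, 0.3]
width: 0.0854
```

```bash
python3 - <<'E'
from h import *
s=st()
W=r.grab_frame("wrist");cv2.imwrite('pics/wrist3.png',W["img"][:,:,::-1]);st()
im=W["img"].astype(int)
m=(((im[...,0]-im[...,2])<32)).astype(np.uint8)*255
m=cv2.morphologyEx(m,cv2.MORPH_CLOSE,np.ones((5,5)))
cs,_=cv2.findContours(m,cv2.RETR_CCOMP,cv2.CHAIN_APPROX_NONE)
for c in cs:
    a=cv2.contourArea(c);x,y,w,h=cv2.boundingRect(c)
    if a>500 and 250<x+w/2<400 and 150<y+h/2<350: print((x,y,w,h),a,circ(onz(W,c.reshape(-1,2),.01)[:,:2]))
E
```

```text
t 2.73 pos [0.6534 0.2055 0.0712] F [0.21 0.09 0.28] w 0.0854 x [0.301 0.954 0.001]
t 2.78 pos [0.6536 0.2056 0.0716] F [ 0.39 -0.05  0.61] w 0.0855 x [0.301 0.954 0.001]
(0, 224, 613, 176) 62772.5 (array([0.73966657, 0.16357692]), np.float64(0.2356367192691686))
(285, 306, 150, 79) 4559.0 (array([0.70024003, 0.2137543 ]), np.float64(0.053885534396194715))
(300, 255, 48, 31) 1061.0 (array([0.65043084, 0.20697734]), np.float64(0.01836368435015736))
```

View pics/wrist3.png

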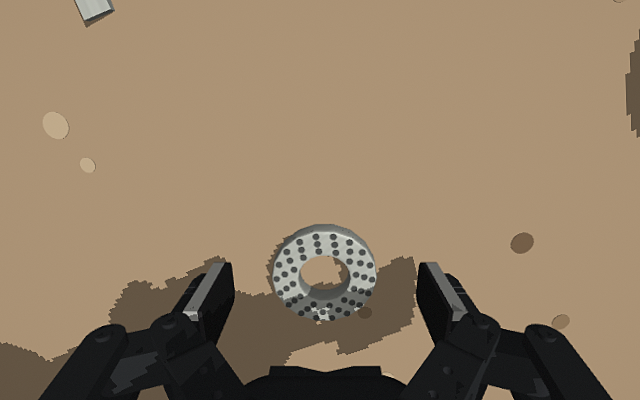

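move_arm(plan="-1 0 0 0 0 0 0;-1 0 0 0 0 0 0;-1 0 0 0 0 0 0;-1 0 0 0 0 0 0;-1 0 0 0 0 0 0;-1 0 0 0 0 0 0;-1 0 0 0 0 0 0;-1 0 0 0 0 0 0", force=40)

```text
t: 3.45
ee_pos: [0.6532, 0.2055, 0.071]
tcp_rot: [[0.301, 0.001, -0.954], [0.954, 0.0, 0.301], [0.0, -1.0, -0.001]]
ft_force: [-2.0, -0.9, 8.8]
width: 0.0476
```

```bash
python3 - <<'E'
from h import *
s=st()
W=r.grab_frame("wrist");cv2.imwrite('pics/wrist4.png',W["img"][:,:,::-1]);st()
E
```

```text
t 3.45 pos [0.6532 0.2055 0.071 ] F [-1.99 -0.89  8.78] w 0.0476 x [0.301 0.954 0.   ]
t 3.5 pos [0.6532 0.2054 0.071 ] F [-1.94 -0.3   9.25] w 0.0477 x [0.301 0.954 0.   ]
```

View pics/wrist4.png

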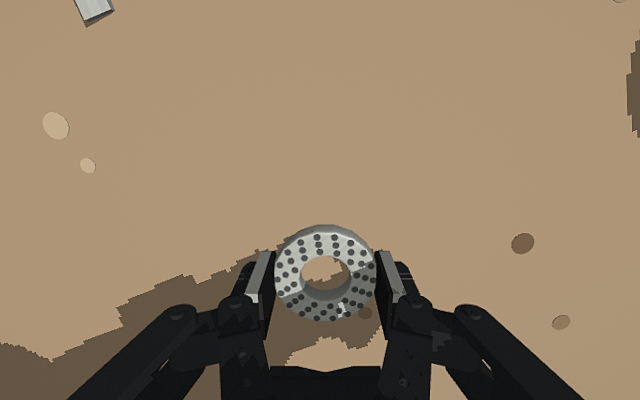

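move_arm(plan="-1 0 0 0.1 0 0 0;-1 0 0 0.2 0 0 0;-1 0 0 0.3 0 0 0;-1 0 0 0.4 0 0 0;-1 -0.01 -0.06 0.45 0 0 0;-1 -0.03 -0.16 0.45 0 0 0;-1 -0.05 -0.26 0.45 0 0 0;-1 -0.06 -0.36 0.45 0 0 0")

```text
t: 4.17
ee_pos: [0.6279, 0.0604, 0.2505]
tcp_rot: [[0.3, 0.001, -0.954], [0.954, -0.0, 0.3], [0.0, -1.0, -0.001]]
ft_force: [0.9, -0.7, -2.6]
width: 0.0477
```

move_arm(plan="-1 -0.02 -0.1 0 0 0 0;-1 -0.04 -0.2 0 0 0 0;-1 -0.04 -0.25 0 0 0 0;-1 -0.04 -0.25 0 0 0 0;-1 -0.04 -0.25 0 0 0 0;-1 -0.04 -0.25 0 0 0 0")

```text
t: 4.67
ee_pos: [0.6128, -0.0382, 0.25]
tcp_rot: [[0.301, -0.0, -0.954], [0.954, 0.0, 0.301], [0.0, -1.0, 0.0]]
ft_force: [-1.0, 0.3, -1.8]
width: 0.0475
```

```bash
python3 - <<'E'
from h import *
s=st()
W=r.grab_frame("wrist");cv2.imwrite('pics/wrist5.png',W["img"][:,:,::-1]);s=st()
import pickle;pickle.dump((s,W),open('w5.pkl','wb'))
E
```

```text
t 4.67 pos [ 0.6128 -0.0382  0.25  ] F [-1.04  0.32 -1.8 ] w 0.0475 x [0.301 0.954 0.   ]
t 4.72 pos [ 0.6129 -0.0378  0.2499] F [ 0.67 -0.22 -1.85] w 0.0473 x [0.3   0.954 0.   ]
```

View pics/wrist5.png

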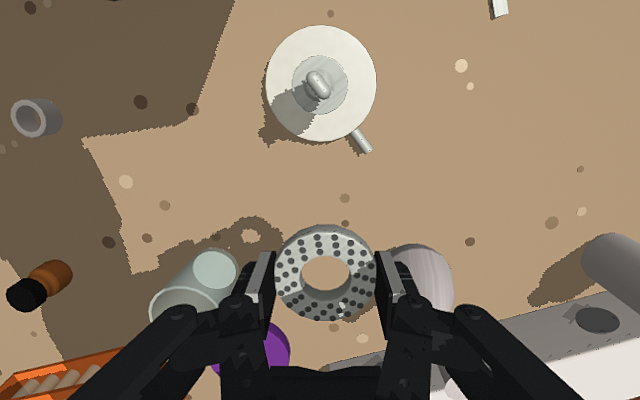

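```bash
python3 - <<'E'
from h import *
import pickle
s,W=pickle.load(open('w5.pkl','rb'));im=W["img"].astype(int)
m=(((im[...,0]-im[...,2])<30)).astype(np.uint8)*255
cs,_=cv2.findContours(m,cv2.RETR_EXTERNAL,cv2.CHAIN_APPROX_NONE)
for c in cs:
    x,y,w,h=cv2.boundingRect(c)
    if cv2.contourArea(c)>3000 and y<60 and 250<x<300:
        print((x,y,w,h),'foot',rcirc(onz(W,c.reshape(-1,2),.018)[:,:2],.05))
k=8;cr=W["img"][40:125,275:370][:,:,::-1]
cv2.imwrite('pics/crop5.png',cv2.resize(cr,None,fx=k,fy=6,interpolation=cv2.INTER_CUBIC) if 0 else cv2.resize(cr,None,fx=7,fy=7,interpolation=cv2.INTER_CUBIC)[:590])
E
```

```text
(264, 25, 113, 129) foot (array([ 0.53067814, -0.01490764]), np.float64(0.09800330557644502), np.float64(0.8760330578512396))
```

View pics/crop5.png

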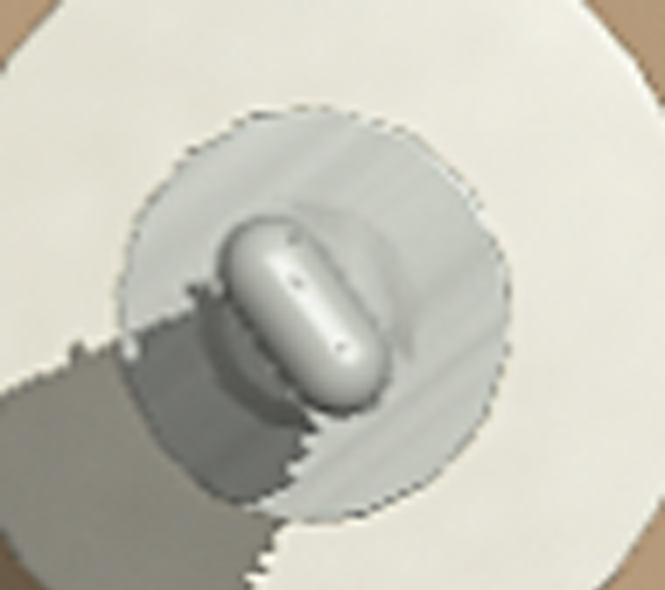

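```bash
cat > m5.py <<'E'
from h import *
import pickle
s,W=pickle.load(open('w5.pkl','rb'))
k=lambda p:np.array(p,float)/7+[275,40]-.5+1/14
# seat: contour points
pts=k([[120,300],[512,300],[316,105],[316,522],[180,155],[450,160],[470,435],[195,470]])
for z in np.arange(.05,.095,.005):
    c,d=circ(onz(W,pts,z)[:,:2]);print('seat z',round(z,3),c.round(4),round(d,4))
# head
for z in (.1,.11,.12):
    e=onz(W,k([[240,222],[372,412]]),z)[:,:2];a=onz(W,k([[263,258],[345,372]]),z)[:,:2]
    d=a[1]-a[0]; print('head z',z,'c',e.mean(0).round(4),'len',np.linalg.norm(e[1]-e[0]).round(4),'yaw',np.degrees(np.arctan2(d[1],d[0])).round(1))
E
python3 m5.py
python3 - <<'E'
import cv2,numpy as np
from h import *
T=r.grab_frame("top");S=r.grab_frame("scene")
cv2.imwrite('pics/top6.png',cv2.resize(T["img"][170:215,310:350][:,:,::-1],None,fx=13,fy=13,interpolation=cv2.INTER_CUBIC))
cv2.imwrite('pics/scene6.png',cv2.resize(S["img"][170:235,280:335][:,:,::-1],None,fx=9,fy=9,interpolation=cv2.INTER_CUBIC))
E
```

```text
seat z 0.05 [ 0.5298 -0.0147] 0.0444
seat z 0.055 [ 0.5299 -0.0146] 0.0436
seat z 0.06 [ 0.5299 -0.0145] 0.0428
seat z 0.065 [ 0.53   -0.0145] 0.042
seat z 0.07 [ 0.53   -0.0144] 0.0411
seat z 0.075 [ 0.5301 -0.0144] 0.0403
seat z 0.08 [ 0.5301 -0.0143] 0.0395
seat z 0.085 [ 0.5302 -0.0142] 0.0387
seat z 0.09 [ 0.5303 -0.0142] 0.0379
head z 0.1 c [ 0.5304 -0.0148] len 0.0206 yaw 19.3
head z 0.11 c [ 0.5305 -0.0147] len 0.0196 yaw 19.3
head z 0.12 c [ 0.5306 -0.0145] len 0.0187 yaw 19.3
```

View pics/scene6.png

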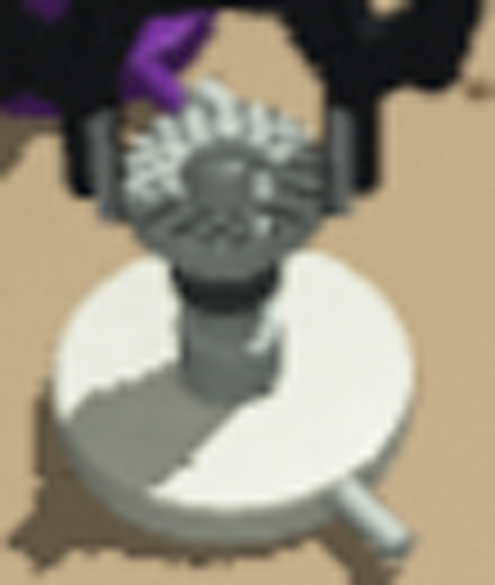

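View pics/top6.png

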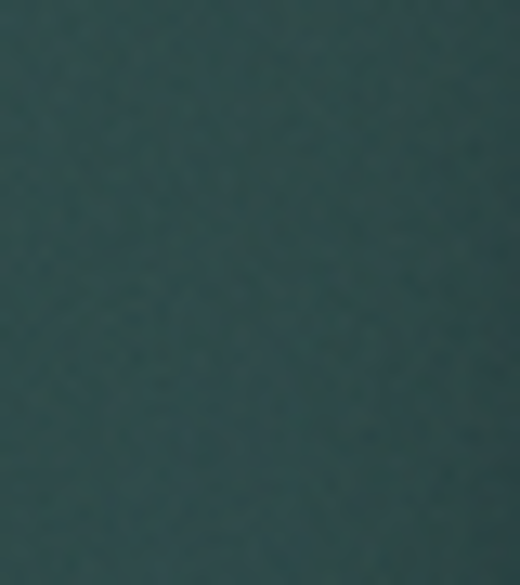

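```bash
cat > m6.py <<'E'
from h import *
import pickle
s,W=pickle.load(open('w5.pkl','rb'));im=W["img"].astype(int)
g=W["img"][215:330,262:392][:,:,::-1]
cv2.imwrite('pics/crop6.png',cv2.resize(g,None,fx=5,fy=5,interpolation=cv2.INTER_CUBIC))
E
python3 m6.py
```

```text
(no output)
```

View pics/crop6.png

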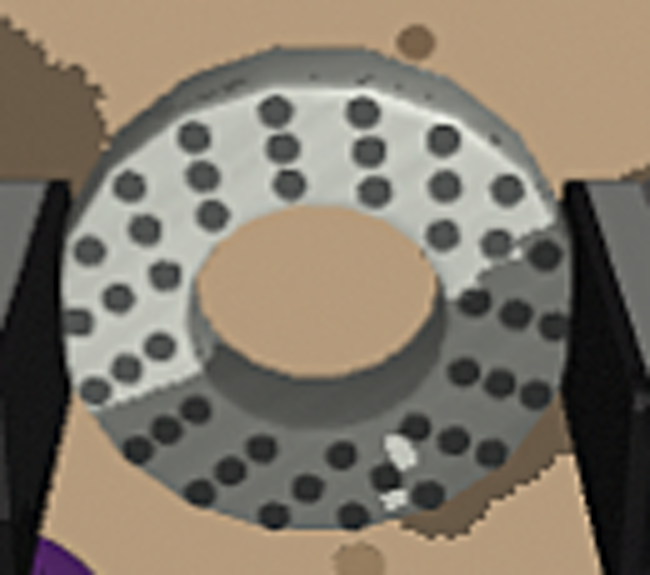

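```bash
cat >> m6.py <<'E'
k=lambda p:np.array(p,float)/5+[262,215]-.4
R=np.array(s['tcp_rot'])
for n,p in (('outer',[[62,300],[572,300],[317,83],[317,528]]),('bore',[[187,290],[445,290],[317,205],[317,430]])):
  for z in (.184,.189,.194):
    P=onz(W,k(p),z);c,d=circ(P[:,:2])
    print(n,z,c.round(4),d.round(4),'in tool',(R.T@(np.r_[c,z]-s['ee_pos'])).round(4))
E
python3 m6.py
```

```text
outer 0.184 [ 0.6167 -0.0377] 0.0498 in tool [ 0.0012  0.0659 -0.0036]
outer 0.189 [ 0.6136 -0.0367] 0.048 in tool [ 0.0012  0.0609 -0.0004]
outer 0.194 [ 0.6105 -0.0358] 0.0462 in tool [0.0012 0.0559 0.0029]
bore 0.184 [ 0.6169 -0.0379] 0.0256 in tool [ 0.0011  0.0659 -0.0039]
bore 0.189 [ 0.6138 -0.0369] 0.0247 in tool [ 0.0011  0.0609 -0.0006]
bore 0.194 [ 0.6107 -0.0359] 0.0237 in tool [0.0011 0.0559 0.0026]
```

move_arm(plan="-1 -0.1 0.025 0 0 0 0;-1 -0.18 0.05 -0.03 0 0 0;-1 -0.208 0.056 -0.07 0 0 0;-1 -0.208 0.056 -0.075 0 0 0;-1 -0.208 0.056 -0.075 0 0 0;-1 -0.208 0.056 -0.075 0 0 0")

```text
t: 5.32
ee_pos: [0.5307, -0.016, 0.2204]
tcp_rot: [[0.3, 0.001, -0.954], [0.954, -0.0, 0.3], [0.0, -1.0, -0.001]]
ft_force: [0.7, -0.8, -1.5]
width: 0.0474
```

```bash
python3 - <<'E'
from h import *
s=st()
W=r.grab_frame("wrist");s=st()
import pickle;pickle.dump((s,W),open('w7.pkl','wb'))
cv2.imwrite('pics/crop7.png',cv2.resize(W["img"][195:325,255:395][:,:,::-1],None,fx=4.5,fy=4.5,interpolation=cv2.INTER_CUBIC))
E
```

```text
t 5.32 pos [ 0.5307 -0.016   0.2204] F [ 0.73 -0.76 -1.47] w 0.0474 x [0.3   0.954 0.   ]
t 5.37 pos [ 0.5309 -0.0161  0.2205] F [ 0.03  0.04 -1.16] w 0.0472 x [0.301 0.954 0.   ]
```

View pics/crop7.png

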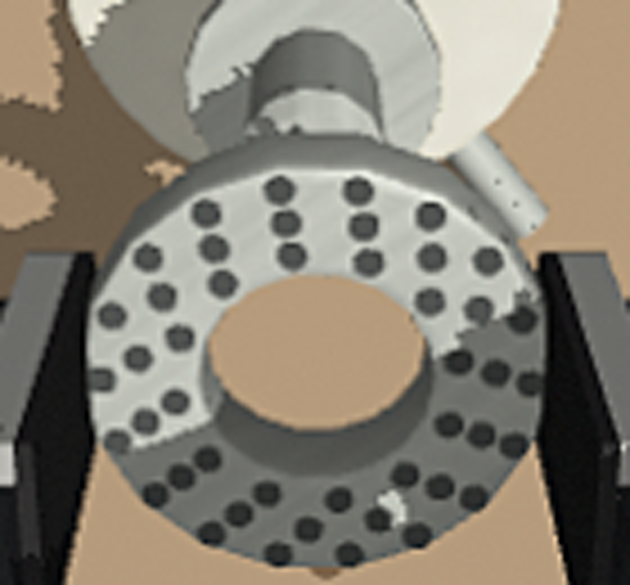

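```bash
cat > m7.py <<'E'
from h import *
import pickle
s,W=pickle.load(open('w7.pkl','rb'));im=W["img"].astype(int)
m=(((im[...,0]-im[...,2])<30)).astype(np.uint8)*255
m[235:]=0
cs,_=cv2.findContours(m,cv2.RETR_EXTERNAL,cv2.CHAIN_APPROX_NONE)
for c in cs:
    x,y,w,h=cv2.boundingRect(c)
    if cv2.contourArea(c)>3000 and x+w/2>250 and x+w/2<400:
        p=c.reshape(-1,2);p=p[p[:,1]<228]
        print((x,y,w,h),'foot',rcirc(onz(W,p,.018)[:,:2],.05))
cv2.imwrite('pics/crop7b.png',cv2.resize(W["img"][130:235,250:390][:,:,::-1],None,fx=5.5,fy=5.5,interpolation=cv2.INTER_CUBIC))
E
python3 m7.py
```

```text
(268, 128, 113, 107) foot (array([ 0.52894844, -0.01450272]), np.float64(0.09825523767235514), np.float64(0.9880478087649402))
(191, 0, 127, 69) foot (array([ 0.36176084, -0.01626839]), np.float64(0.09788539345844684), np.float64(0.45345345345345345))
```

View pics/crop7b.png

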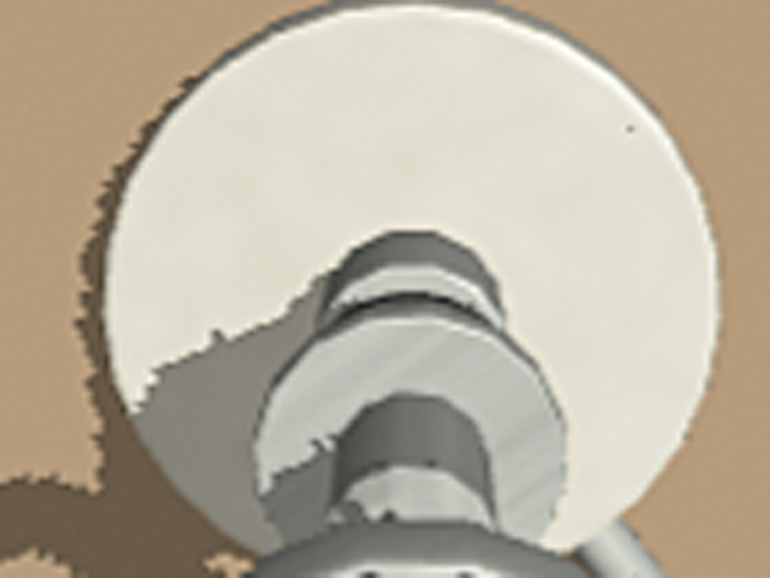

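```bash
cat > m8.py <<'E'
from h import *
import pickle
s,W=pickle.load(open('w7.pkl','rb'))
R=np.array(s['tcp_rot']);zt=R[:,2];k=lambda p:np.array(p,float)/5.5+[250,130]-.4
for h in (.016,.019,.022,.025,.028):
    o=[]
    for p,z,rr in (([412,468],.0825+h,.01),([412,318],.055+h,.02),([412,395],.055+h,.01),([412,12],.018,.05)):
        P=onz(W,[k(p)],z)[0]-rr*zt
        o.append(P[:2].round(4).tolist())
    # widths
    w=[]
    for a,b,z in (([333,480],[494,480],.0825+h),([258,450],[567,450],.055+h)):
        Q=onz(W,[k(a),k(b)],z);w.append(np.linalg.norm(Q[1]-Q[0]).round(4))
    print(h,o,w)
E
python3 m8.py; sed -i 's/(.1,.11,.12)/(.1,.11,.12)/' m5.py
```

```text
0.016 [[0.5339, -0.0156], [0.5342, -0.0157], [0.5347, -0.0158], [0.5322, -0.0151]] [np.float64(0.0187), np.float64(0.0408)]
0.019 [[0.5327, -0.0152], [0.5333, -0.0154], [0.5336, -0.0155], [0.5322, -0.0151]] [np.float64(0.0184), np.float64(0.0402)]
0.022 [[0.5316, -0.0148], [0.5324, -0.0151], [0.5326, -0.0152], [0.5322, -0.0151]] [np.float64(0.0181), np.float64(0.0397)]
0.025 [[0.5304, -0.0144], [0.5315, -0.0148], [0.5316, -0.0149], [0.5322, -0.0151]] [np.float64(0.0178), np.float64(0.0391)]
0.028 [[0.5293, -0.0141], [0.5306, -0.0145], [0.5306, -0.0145], [0.5322, -0.0151]] [np.float64(0.0175), np.float64(0.0385)]
```

move_arm(plan="-1 -0.001 0.001 -0.04 0 0 0;-1 -0.001 0.001 -0.07 0 0 0;-1 -0.001 0.001 -0.09 0 0 0;-1 -0.001 0.001 -0.1 0 0 0;-1 -0.001 0.001 -0.1 0 0 0")

```text
t: 5.78
ee_pos: [0.5295, -0.0158, 0.1794]
tcp_rot: [[0.301, -0.001, -0.954], [0.954, 0.0, 0.301], [-0.0, -1.0, 0.001]]
ft_force: [-0.5, -0.6, -2.6]
width: 0.0478
```

```bash
python3 - <<'E'
from h import *
s=st()
W=r.grab_frame("wrist");s=st()
import pickle;pickle.dump((s,W),open('w8.pkl','wb'))
cv2.imwrite('pics/crop8.png',cv2.resize(W["img"][195:325,255:395][:,:,::-1],None,fx=4.5,fy=4.5,interpolation=cv2.INTER_CUBIC))
E
```

```text
t 5.78 pos [ 0.5295 -0.0158  0.1794] F [-0.47 -0.63 -2.59] w 0.0478 x [ 0.301  0.954 -0.   ]
t 5.83 pos [ 0.5297 -0.0159  0.18  ] F [-0.07  0.95 -1.31] w 0.0473 x [ 0.301  0.954 -0.   ]
```

View pics/crop8.png

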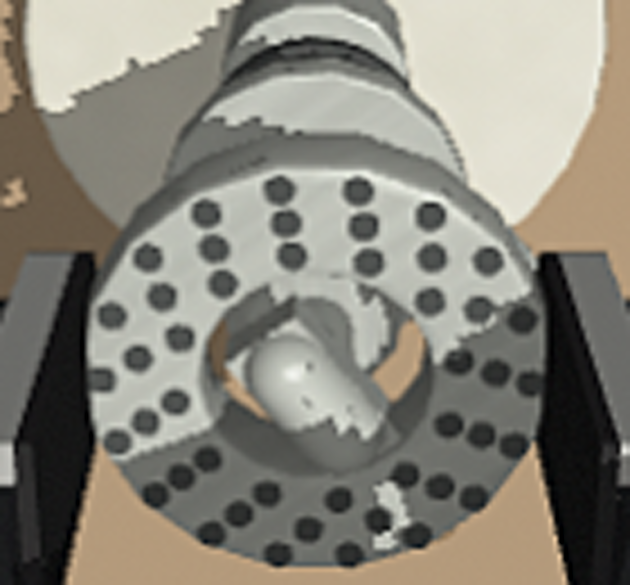

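move_arm(plan="-1 0.001 0 -0.012 0 0 0;-1 0.001 0 -0.022 0 0 0;-1 0.001 0 -0.03 0 0 0;-1 0.001 0 -0.03 0 0 0")

```text
t: 6.17
ee_pos: [0.5294, -0.0157, 0.1673]
tcp_rot: [[0.301, -0.001, -0.954], [0.954, 0.0, 0.301], [-0.0, -1.0, 0.001]]
ft_force: [-0.8, -0.4, -1.9]
width: 0.0474
```

```bash
python3 - <<'E'
from h import *
s=st()
W=r.grab_frame("wrist");s=st()
cv2.imwrite('pics/crop9.png',cv2.resize(W["img"][195:325,255:395][:,:,::-1],None,fx=4.5,fy=4.5,interpolation=cv2.INTER_CUBIC))
E
```

```text
t 6.17 pos [ 0.5294 -0.0157  0.1673] F [-0.82 -0.39 -1.92] w 0.0474 x [ 0.301  0.954 -0.   ]
t 6.22 pos [ 0.5295 -0.0157  0.1676] F [ 0.66  0.2  -1.97] w 0.0472 x [ 0.301  0.954 -0.   ]
```

View pics/crop9.png

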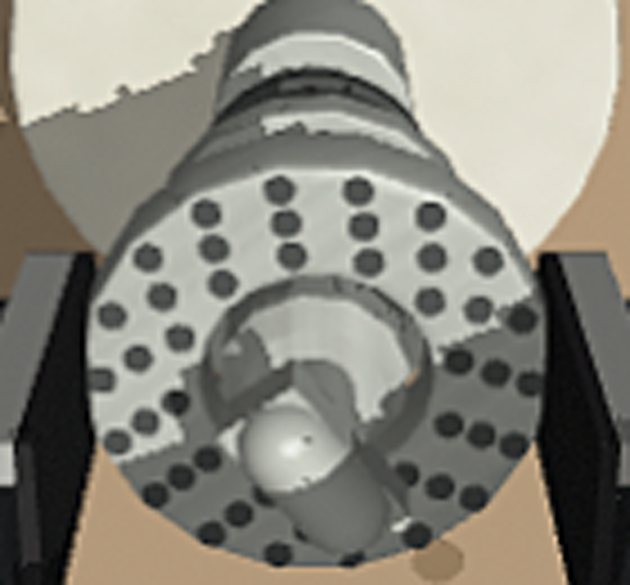

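move_arm(plan="-1 0 0 -0.01 0 0 0;-1 0 0 -0.02 0 0 0;-1 0 0 -0.03 0 0 0;-1 0 0 -0.03 0 0 0")

```text
t: 6.55
ee_pos: [0.5293, -0.0157, 0.155]
tcp_rot: [[0.301, -0.001, -0.954], [0.954, 0.0, 0.301], [-0.0, -1.0, 0.001]]
ft_force: [0.0, 0.3, -1.3]
width: 0.0475
```

move_arm(plan="-1 0 0 -0.003 0 0 0;-1 0 0 -0.006 0 0 0;-1 0 0 -0.006 0 0 0")

```text
t: 6.8
ee_pos: [0.5296, -0.0157, 0.1533]
tcp_rot: [[0.301, -0.0, -0.954], [0.954, 0.0, 0.301], [0.0, -1.0, 0.0]]
ft_force: [-0.3, -0.1, -1.2]
width: 0.0476
```

move_arm(plan="-1 0 0 -0.003 0 0 0;-1 0 0 -0.005 0 0 0;-1 0 0 -0.005 0 0 0")

```text
t: 7.05
ee_pos: [0.5298, -0.0158, 0.1518]
tcp_rot: [[0.301, 0.001, -0.954], [0.954, -0.0, 0.301], [0.0, -1.0, -0.001]]
ft_force: [-1.9, -0.1, 6.2]
width: 0.0475
```

move_arm(plan="1 0 0 0.001 0 0 0;1 0 0 0.001 0 0 0;1 0 0 0.001 0 0 0;1 0 0 0.001 0 0 0;1 0 0 0.001 0 0 0;1 0 0 0.001 0 0 0")

```text
t: 7.55
ee_pos: [0.5297, -0.0158, 0.1519]
tcp_rot: [[0.301, 0.0, -0.954], [0.954, 0.0, 0.301], [0.0, -1.0, -0.0]]
ft_force: [-0.4, -0.5, 0.4]
width: 0.0853
```

```bash
python3 - <<'E'
from h import *
s=st()
W=r.grab_frame("wrist");S=r.grab_frame("scene");s=st()
cv2.imwrite('pics/w10.png',np.hstack([cv2.resize(W["img"][195:325,255:395][:,:,::-1],None,fx=3,fy=3,interpolation=cv2.INTER_CUBIC),cv2.resize(S["img"][165:243,270:340][:,:,::-1],(350,390),interpolation=cv2.INTER_CUBIC)]))
E
```

```text
t 7.55 pos [ 0.5297 -0.0158  0.1519] F [-0.39 -0.45  0.38] w 0.0853 x [0.301 0.954 0.   ]
t 7.65 pos [ 0.5297 -0.0157  0.1519] F [-0.38 -0.1  -0.01] w 0.0854 x [ 0.301  0.954 -0.   ]
```

View pics/w10.png

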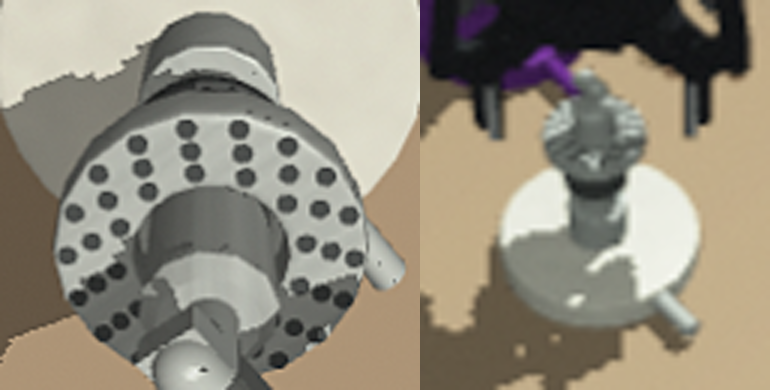

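move_arm(plan="1 0 0 0.1 0 0 0;1 0 0 0.2 0 0 0;1 -0.01 -0.06 0.25 0 0 0;1 -0.03 -0.16 0.25 0 0 0;1 -0.05 -0.26 0.25 0 0 0;1 -0.07 -0.36 0.25 0 0 0;1 -0.1 -0.46 0.25 0 0 0;1 -0.12 -0.56 0.25 0 0 0")

```text
t: 8.32
ee_pos: [0.4805, -0.2414, 0.2521]
tcp_rot: [[0.301, 0.0, -0.954], [0.954, -0.0, 0.301], [-0.0, -1.0, -0.0]]
ft_force: [1.5, -0.4, -0.6]
width: 0.0852
```

move_arm(plan="1 -0.02 -0.08 0 0 0 0;1 -0.03 -0.107 0 0 0 0;1 -0.03 -0.107 0 0 0 0;1 -0.03 -0.107 0 0 0 0;1 -0.03 -0.107 0 0 0 0")

```text
t: 8.73
ee_pos: [0.4698, -0.2815, 0.2519]
tcp_rot: [[0.3, -0.0, -0.954], [0.954, 0.0, 0.3], [0.0, -1.0, 0.0]]
ft_force: [-0.6, 0.2, -0.4]
width: 0.0852
```

```bash
python3 - <<'E'
from h import *
W=r.grab_frame("wrist");s=st();print(s['qpos'])
import pickle;pickle.dump((s,W),open('w11.pkl','wb'))
cv2.imwrite('pics/w11.png',W["img"][:,:,::-1])
im=W["img"].astype(int)
m=(((im[...,0]-im[...,2])<26)&(im.max(2)>110)).astype(np.uint8)*255
m=cv2.morphologyEx(m,cv2.MORPH_CLOSE,np.ones((3,3)))
cs,_=cv2.findContours(m,cv2.RETR_CCOMP,cv2.CHAIN_APPROX_NONE)
for c in cs:
    a=cv2.contourArea(c);x,y,w,h=cv2.boundingRect(c)
    if a>200 and 260<x+w/2<400 and 100<y+h/2<260: print((x,y,w,h),a,circ(onz(W,c.reshape(-1,2),.022)[:,:2]))
E
```

```text
t 8.78 pos [ 0.47   -0.2813  0.252 ] F [-0.43  0.2   0.3 ] w 0.0855 x [0.3   0.954 0.   ]
[-3.94340963e+01  1.84722464e+01 -5.99718348e+00  6.55383008e+01
  1.19324035e-02 -2.19889088e+01]
(304, 160, 37, 40) 1107.5 (array([ 0.46984488, -0.28242066]), np.float64(0.036760371794445725))
(311, 170, 24, 19) 332.0 (array([ 0.46904173, -0.28200204]), np.float64(0.020121287253170642))
```

View pics/w11.png

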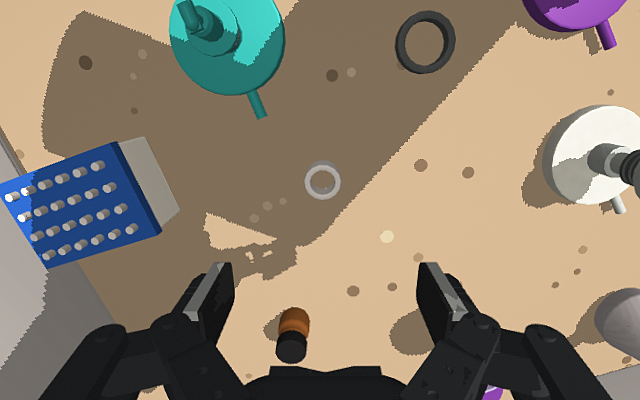

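move_arm(plan="1 -0.001 -0.002 -0.1 0 0 0;1 -0.001 -0.002 -0.2 0 0 0;1 -0.001 -0.002 -0.3 0 0 0;1 -0.001 -0.002 -0.38 0 0 0;1 -0.001 -0.002 -0.42 0 0 0;1 -0.001 -0.002 -0.44 0 0 0;1 -0.001 -0.002 -0.44 0 0 0;1 -0.001 -0.002 -0.44 0 0 0")

```text
t: 9.45
ee_pos: [0.4699, -0.283, 0.0767]
tcp_rot: [[0.3, 0.001, -0.954], [0.954, -0.0, 0.3], [-0.0, -1.0, -0.001]]
ft_force: [0.7, -0.1, 0.5]
width: 0.0855
```

```bash
python3 - <<'E'
from h import *
W=r.grab_frame("wrist");s=st()
import pickle;pickle.dump((s,W),open('w12.pkl','wb'))
cv2.imwrite('pics/w12.png',cv2.resize(W["img"][190:330,215:435][:,:,::-1],None,fx=3.5,fy=3.5,interpolation=cv2.INTER_CUBIC))
E
```

```text
t 9.5 pos [ 0.47   -0.2833  0.0772] F [0.56 0.59 0.47] w 0.0851 x [ 0.3    0.954 -0.001]
```

View pics/w12.png

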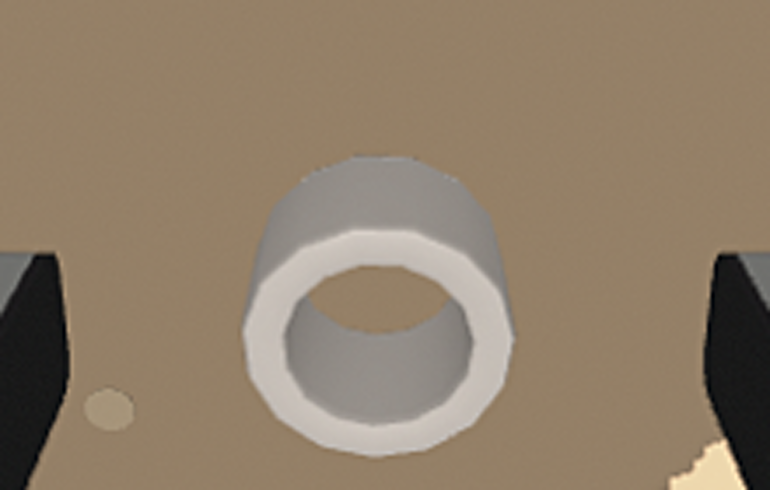

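move_arm(plan="-1 0 0 -0.001 0 0 0;-1 0 0 -0.001 0 0 0;-1 0 0 -0.001 0 0 0;-1 0 0 -0.001 0 0 0;-1 0 0 -0.001 0 0 0;-1 0 0 -0.001 0 0 0;-1 0 0 -0.001 0 0 0;-1 0 0 -0.001 0 0 0", force=30)

```text
t: 10.17
ee_pos: [0.4694, -0.2835, 0.0762]
tcp_rot: [[0.301, 0.001, -0.954], [0.954, -0.001, 0.301], [-0.0, -1.0, -0.001]]
ft_force: [-0.9, 0.0, 9.0]
width: 0.0354
```

```bash
python3 - <<'E'
from h import *
import pickle
s,W=pickle.load(open('w12.pkl','rb'));R=np.array(s['tcp_rot'])
k=lambda p:np.array(p,float)/3.5+[215,190]-.4
def rep(s,W,p,z,k):
    c,d=circ(onz(W,k(p),z)[:,:2]);R=np.array(s['tcp_rot']);print(c.round(4),d.round(4),'tool',(R.T@(np.r_[c,z]-s['ee_pos'])).round(4))
rep(s,W,[[243,340],[515,340],[379,228],[379,457]],.022,k)
rep(s,W,[[285,343],[474,343],[379,266],[379,425]],.022,k)
W=r.grab_frame("wrist");s=st()
pickle.dump((s,W),open('w13.pkl','wb'))
cv2.imwrite('pics/w13.png',cv2.resize(W["img"][190:330,215:435][:,:,::-1],None,fx=3.5,fy=3.5,interpolation=cv2.INTER_CUBIC))
E
```

```text
[ 0.4718 -0.2829] 0.0349 tool [ 0.001   0.0552 -0.0015]
[ 0.4719 -0.2829] 0.0243 tool [ 0.0011  0.0552 -0.0015]
t 10.22 pos [ 0.4694 -0.2835  0.0761] F [-2.01  0.7   8.46] w 0.0357 x [ 0.301  0.954 -0.   ]
```

View pics/w13.png

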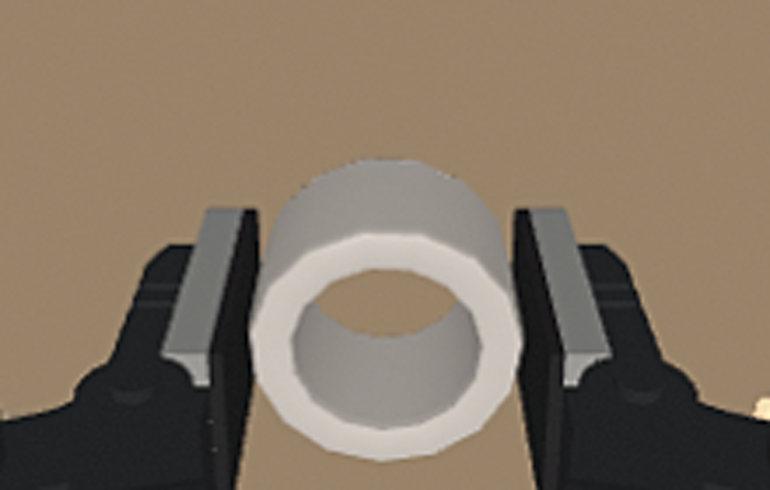

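move_arm(plan="-1 0 0 0.1 0 0 0;-1 0 0 0.2 0 0 0;-1 0 0 0.3 0 0 0;-1 0.01 0.07 0.37 0 0 0;-1 0.04 0.17 0.4 0 0 0;-1 0.06 0.27 0.4 0 0 0;-1 0.08 0.37 0.4 0 0 0;-1 0.1 0.47 0.4 0 0 0")

```text
t: 10.88
ee_pos: [0.5092, -0.0936, 0.236]
tcp_rot: [[0.302, 0.001, -0.953], [0.953, -0.0, 0.302], [0.0, -1.0, -0.001]]
ft_force: [1.2, -0.5, -1.5]
width: 0.0355
```

move_arm(plan="-1 0.02 0.09 0 0 0 0;-1 0.04 0.16 -0.01 0 0 0;-1 0.048 0.2 -0.02 0 0 0;-1 0.048 0.2 -0.03 0 0 0;-1 0.048 0.2 -0.03 0 0 0;-1 0.048 0.2 -0.03 0 0 0")

```text
t: 11.38
ee_pos: [0.5283, -0.0158, 0.2234]
tcp_rot: [[0.301, -0.0, -0.954], [0.954, -0.0, 0.301], [-0.0, -1.0, 0.0]]
ft_force: [-0.6, -0.9, -0.7]
width: 0.0356
```

```bash
python3 - <<'E'
from h import *
import pickle
W=r.grab_frame("wrist");s=st()
pickle.dump((s,W),open('w14.pkl','wb'))
cv2.imwrite('pics/w14.png',cv2.resize(W["img"][160:330,245:405][:,:,::-1],None,fx=3.5,fy=3.5,interpolation=cv2.INTER_CUBIC))
E
```

```text
t 11.43 pos [ 0.5283 -0.0161  0.2236] F [-0.41 -0.45 -0.63] w 0.0353 x [ 0.302  0.953 -0.   ]
```

View pics/w14.png

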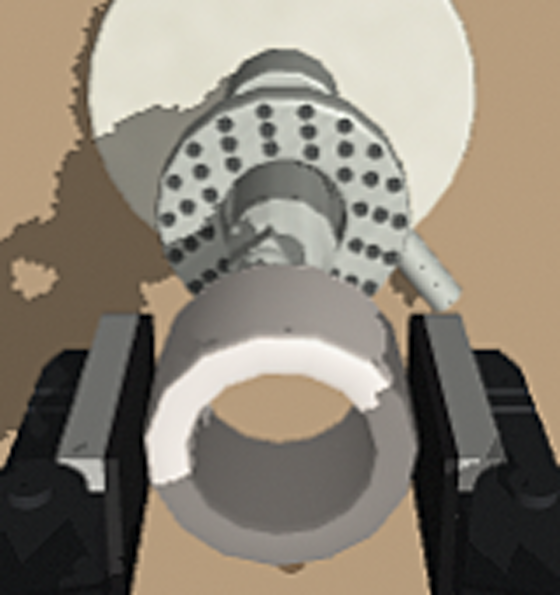

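move_arm(plan="-1 0.001 0.001 -0.03 0 0 0;-1 0.001 0.001 -0.06 0 0 0;-1 0.001 0.001 -0.08 0 0 0;-1 0.001 0.001 -0.09 0 0 0;-1 0.001 0.001 -0.09 0 0 0")

```text
t: 11.85
ee_pos: [0.5285, -0.0155, 0.1869]
tcp_rot: [[0.302, -0.001, -0.953], [0.953, 0.0, 0.302], [-0.0, -1.0, 0.001]]
ft_force: [-0.4, 0.6, -0.9]
width: 0.0355
```

```bash
python3 - <<'E'
from h import *
import pickle
W=r.grab_frame("wrist");s=st()
pickle.dump((s,W),open('w15.pkl','wb'))
cv2.imwrite('pics/w15.png',cv2.resize(W["img"][160:330,245:405][:,:,::-1],None,fx=3.5,fy=3.5,interpolation=cv2.INTER_CUBIC))
E
```

```text
t 11.9 pos [ 0.5288 -0.0154  0.1875] F [-0.73  0.59 -0.83] w 0.0354 x [ 0.302  0.953 -0.   ]
```

View pics/w15.png

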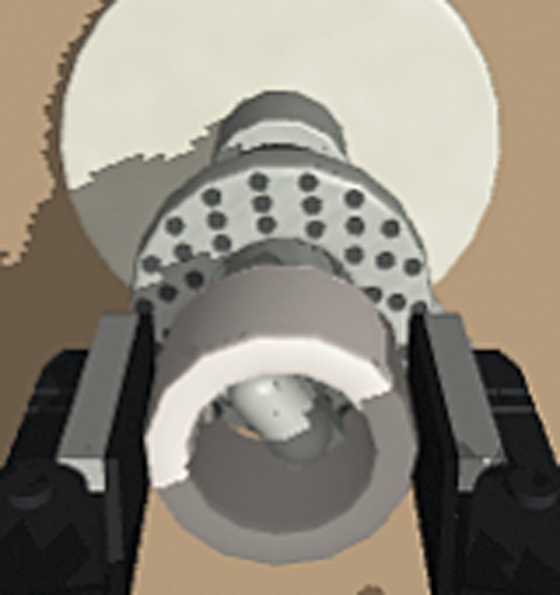

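move_arm(plan="-1 0 0 -0.012 0 0 0;-1 0 0 -0.022 0 0 0;-1 0 0 -0.03 0 0 0;-1 0 0 -0.03 0 0 0")

```text
t: 12.23
ee_pos: [0.5286, -0.0149, 0.1749]
tcp_rot: [[0.301, -0.001, -0.954], [0.954, 0.0, 0.301], [-0.0, -1.0, 0.001]]
ft_force: [-0.2, 0.4, -1.2]
width: 0.0354
```

```bash
python3 - <<'E'
from h import *
import pickle
W=r.grab_frame("wrist");s=st()
pickle.dump((s,W),open('w16.pkl','wb'))
cv2.imwrite('pics/w16.png',cv2.resize(W["img"][160:330,245:405][:,:,::-1],None,fx=3.5,fy=3.5,interpolation=cv2.INTER_CUBIC))
E
```

```text
t 12.28 pos [ 0.5287 -0.0149  0.1752] F [ 0.15 -0.19 -0.82] w 0.0354 x [ 0.301  0.954 -0.   ]
```

View pics/w16.png

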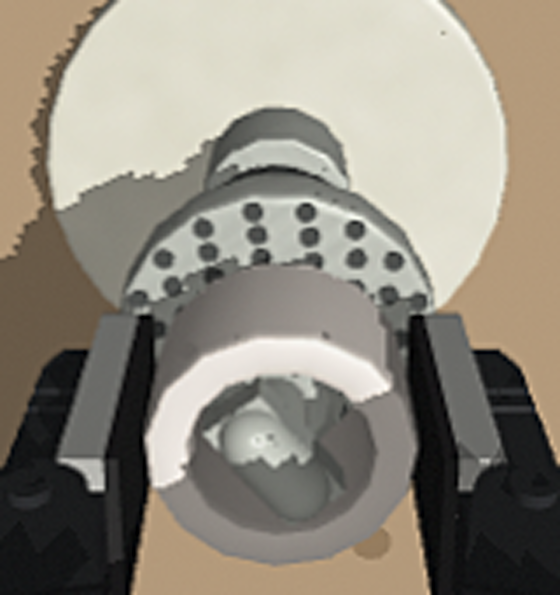

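move_arm(plan="-1 0 -0.002 0 0 0 0;-1 0 -0.002 -0.005 0 0 0;-1 0 -0.002 -0.01 0 0 0;-1 0 -0.002 -0.01 0 0 0")

```text
t: 12.62
ee_pos: [0.5287, -0.0157, 0.1712]
tcp_rot: [[0.301, -0.0, -0.954], [0.954, 0.0, 0.301], [-0.0, -1.0, 0.0]]
ft_force: [-0.3, -0.7, 0.1]
width: 0.0355
```

move_arm(plan="-1 0 0 -0.003 0 0 0;-1 0 0 -0.005 0 0 0;-1 0 0 -0.005 0 0 0")

```text
t: 12.87
ee_pos: [0.5288, -0.0157, 0.1693]
tcp_rot: [[0.301, -0.0, -0.954], [0.954, 0.0, 0.301], [-0.0, -1.0, 0.0]]
ft_force: [0.3, 0.5, -1.2]
width: 0.0357
```

move_arm(plan="-1 0 0 -0.003 0 0 0;-1 0 0 -0.005 0 0 0;-1 0 0 -0.005 0 0 0")

```text
t: 13.12
ee_pos: [0.5289, -0.0158, 0.1676]
tcp_rot: [[0.301, 0.0, -0.954], [0.954, -0.0, 0.301], [0.0, -1.0, -0.0]]
ft_force: [-1.9, 0.8, 4.6]
width: 0.0357
```

move_arm(plan="1 0 0 0.001 0 0 0;1 0 0 0.001 0 0 0;1 0 0 0.001 0 0 0;1 0 0 0.001 0 0 0;1 0 0 0.001 0 0 0;1 0 0 0.001 0 0 0")

```text
t: 13.62
ee_pos: [0.5288, -0.0158, 0.1678]
tcp_rot: [[0.301, -0.0, -0.954], [0.954, -0.0, 0.301], [-0.0, -1.0, 0.0]]
ft_force: [-0.7, -0.5, 0.1]
width: 0.0855
```

```bash
python3 - <<'E'
from h import *
import pickle
W=r.grab_frame("wrist");S=r.grab_frame("scene");s=st()
pickle.dump((s,W),open('w17.pkl','wb'))
cv2.imwrite('pics/w17.png',np.hstack([cv2.resize(W["img"][160:330,245:405][:,:,::-1],None,fx=3,fy=3,interpolation=cv2.INTER_CUBIC),cv2.resize(S["img"][155:245,270:340][:,:,::-1],(396,510),interpolation=cv2.INTER_CUBIC)])[:,:800])
E
```

```text
t 13.72 pos [ 0.5289 -0.0157  0.1679] F [-0.47  0.84  0.81] w 0.0854 x [0.301 0.954 0.   ]
```

View pics/w17.png

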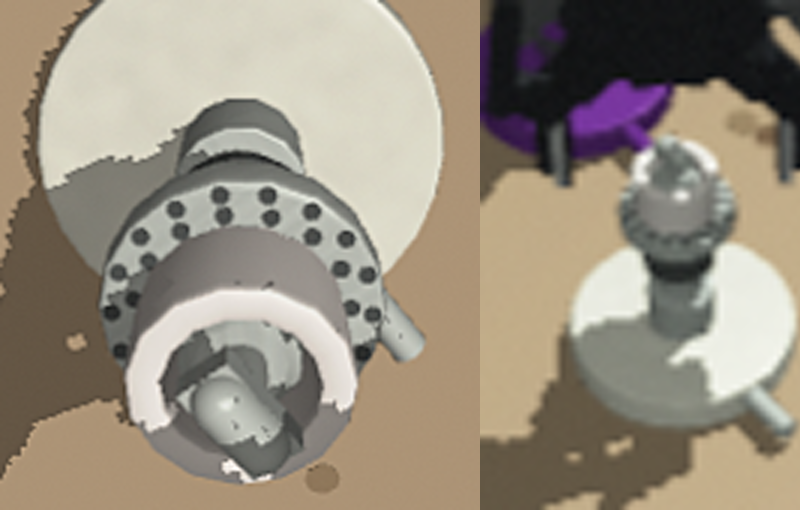

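move_arm(plan="1 0 0 0.1 0 0 0;1 0.05 -0.01 0.18 0 0 0;1 0.13 -0.04 0.205 0 0 0;1 0.2 -0.06 0.205 0 0 0;1 0.2 -0.06 0.205 0 0 0;1 0.2 -0.06 0.205 0 0 0;1 0.2 -0.06 0.205 0 0 0")

```text
t: 14.3
ee_pos: [0.6083, -0.0396, 0.2494]
tcp_rot: [[0.301, -0.001, -0.954], [0.954, 0.0, 0.301], [-0.0, -1.0, 0.001]]
ft_force: [-0.7, 0.2, 0.6]
width: 0.0855
```

```bash
python3 - <<'E'
from h import *
import pickle
W=r.grab_frame("wrist");s=st()
pickle.dump((s,W),open('w18.pkl','wb'))
p=proj(W,[[.530,-.015,.12]])[0];print(p)
u,v=int(p[0])-32,int(p[1])-32;print(u,v)
cv2.imwrite('pics/w18.png',cv2.resize(W["img"][v:v+64,u:u+64][:,:,::-1],None,fx=9,fy=9,interpolation=cv2.INTER_CUBIC))
E
```

```text
t 14.35 pos [ 0.6081 -0.0395  0.2496] F [0.03 0.32 0.85] w 0.0853 x [ 0.301  0.954 -0.   ]
[321.98827512  91.39136809]
289 59
```

View pics/w18.png

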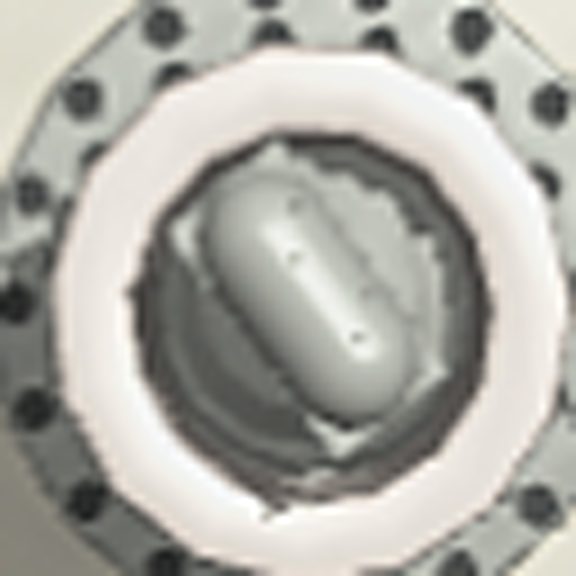

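```bash
python3 - <<'E'
from h import *
import pickle
s,W=pickle.load(open('w18.pkl','rb'));R=np.array(s['tcp_rot'])
k=lambda p:np.array(p,float)/9+[289,59]-.44
for n,a,b in (('L',[205,245],[305,400]),('R',[300,190],[410,350]),('c',[257,223],[352,372]),('shine',[285,240],[360,345])):
    P=onz(W,k([a,b]),.122);d=P[1]-P[0];print(n,np.degrees(np.arctan2(d[1],d[0])).round(1),'mid',P.mean(0).round(4))
c=onz(W,k([[240,180],[375,412],[205,245],[410,350]]),.121);print('head c',c[:2].mean(0).round(4),c[2:].mean(0).round(4),np.linalg.norm(c[1]-c[0]))
c,d=circ(onz(W,k([[55,310],[570,310],[312,50],[312,572]]),.1135)[:,:2]);print('spacer',c.round(4),d)
im=W['img'][59:123,289:353];g=cv2.cvtColor(im,cv2.COLOR_RGB2GRAY)
# gradients direction inside the head region
gx=cv2.Sobel(g.astype(float),cv2.CV_64F,1,0);gy=cv2.Sobel(g.astype(float),cv2.CV_64F,0,1)
E
```

```text
L 16.1 mid [ 0.5307 -0.0183  0.122 ]
R 18.3 mid [ 0.5296 -0.0112  0.122 ]
c 16.0 mid [ 0.5302 -0.0148  0.122 ]
shine 19.2 mid [ 0.5302 -0.0136  0.122 ]
head c [ 0.5302 -0.0146  0.121 ] [ 0.5303 -0.0146  0.121 ] 0.016862594740076665
spacer [ 0.5316 -0.0148] 0.03427215109717129
```

move_arm(plan="1 -0.04 0.09 0 0 0 0.07;1 -0.08 0.18 0.02 0 0 0.14;1 -0.12 0.28 0.05 0 0 0.21;1 -0.16 0.37 0.05 0 0 0.28;1 -0.2 0.47 0.05 0 0 0.35;1 -0.24 0.56 0.05 0 0 0.42;1 -0.28 0.66 0.05 0 0 0.45;1 -0.32 0.75 0.05 0 0 0.45")

```text
t: 15.02
ee_pos: [0.4787, 0.2618, 0.2702]
tcp_rot: [[-0.394, 0.0, -0.919], [0.919, 0.0, -0.394], [0.0, -1.0, -0.0]]
ft_force: [0.9, -0.4, -0.4]
width: 0.0854
```

move_arm(plan="1 -0.02 0.06 0 0 0 0;1 -0.035 0.1 0 0 0 0;1 -0.035 0.1 0 0 0 0;1 -0.035 0.1 0 0 0 0;1 -0.035 0.1 0 0 0 0")

```text
t: 15.43
ee_pos: [0.4665, 0.2997, 0.27]
tcp_rot: [[-0.39, -0.0, -0.921], [0.921, -0.0, -0.39], [-0.0, -1.0, 0.0]]
ft_force: [-0.6, -0.3, -0.9]
width: 0.0852
```

```bash
python3 - <<'E'
from h import *
import pickle
W=r.grab_frame("wrist");s=st();print(s['qpos'])
pickle.dump((s,W),open('w19.pkl','wb'))
cv2.imwrite('pics/w19.png',W["img"][:,:,::-1])
E
```

```text
t 15.48 pos [0.4668 0.2994 0.27  ] F [ 0.17 -0.46 -0.21] w 0.0851 x [-0.39   0.921 -0.   ]
[ 2.42596096e+01  1.86637652e+01 -2.84293406e+00  6.84969742e+01
 -1.12079983e-02  1.32010103e+00]
```

View pics/w19.png

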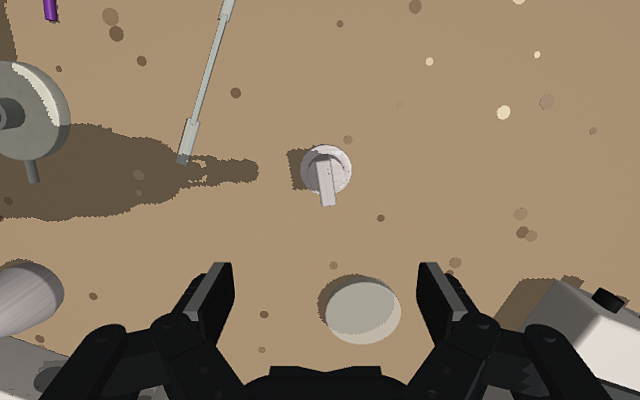

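```bash
python3 - <<'E'
from h import *
import pickle
s,W=pickle.load(open('w19.pkl','rb'))
cv2.imwrite('pics/w19c.png',cv2.resize(W["img"][138:218,284:364][:,:,::-1],None,fx=7.4,fy=7.4,interpolation=cv2.INTER_CUBIC))
E
```

```text
(no output)
```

View pics/w19c.png

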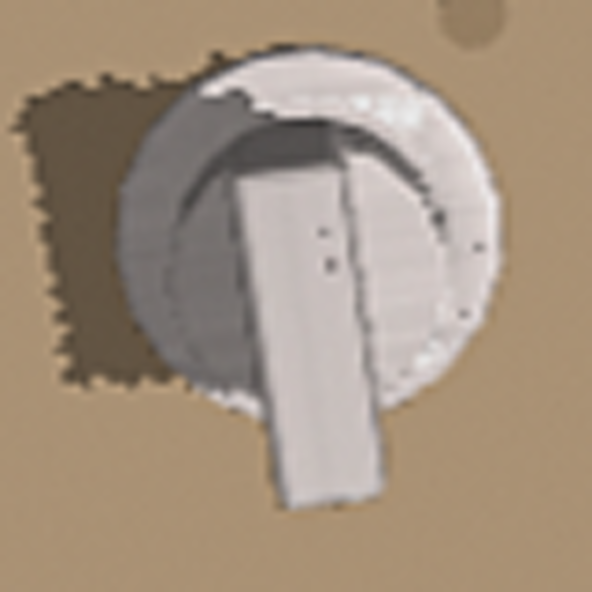

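```bash
python3 - <<'E'
from h import *
import pickle
s,W=pickle.load(open('w19.pkl','rb'));R=np.array(s['tcp_rot'])
k=lambda p:np.array(p,float)/7.4+[284,138]-.43
P=onz(W,k([[238,178],[335,168],[382,495],[285,507]]),.056)[:,:2]
print('wing c',P.mean(0).round(4));L=(P[2]+P[3]-P[0]-P[1])/2;Wd=(P[1]+P[2]-P[0]-P[3])/2
print('len',np.linalg.norm(L).round(4),'w',np.linalg.norm(Wd).round(4),'yaw L',np.degrees(np.arctan2(L[1],L[0])).round(2),'yaw W',np.degrees(np.arctan2(Wd[1],Wd[0])).round(2))
for e in ((0,3),(1,2)):
    d=P[e[1]]-P[e[0]];print(np.degrees(np.arctan2(d[1],d[0])).round(2))
for z in (.003,.006):
    c,d=circ(onz(W,k([[118,230],[500,230],[309,48],[160,125],[455,125],[440,370]]),z)[:,:2]);print('flange',c.round(4),d.round(4))
print('jaw yaw',np.degrees(np.arctan2(R[1,0],R[0,0])))
E
```

```text
wing c [0.4661 0.3016]
len 0.0425 w 0.012 yaw L 30.84 yaw W 119.75
30.45
31.24
flange [0.4668 0.3016] 0.0548
flange [0.4661 0.3013] 0.0543
jaw yaw 112.93950922320063
```

move_arm(plan="1 0 0.003 -0.05 0 0 0.06;1 0 0.003 -0.1 0 0 0.088;1 0 0.003 -0.2 0 0 0.088;1 0 0.003 -0.3 0 0 0.088;1 0 0.003 -0.35 0 0 0.088;1 0 0.003 -0.35 0 0 0.088;1 0 0.003 -0.35 0 0 0.088")

```text
t: 16.07
ee_pos: [0.4669, 0.3005, 0.1299]
tcp_rot: [[-0.512, -0.001, -0.859], [0.859, -0.001, -0.512], [0.0, -1.0, 0.002]]
ft_force: [-0.6, 0.9, 0.6]
width: 0.0855
```

```bash
python3 - <<'E'
from h import *
import pickle
W=r.grab_frame("wrist");s=st()
pickle.dump((s,W),open('w20.pkl','wb'))
cv2.imwrite('pics/w20.png',W["img"][:,:,::-1])
E
```

```text
t 16.12 pos [0.4676 0.301  0.1311] F [ 1.03 -0.45  0.88] w 0.0849 x [-0.513  0.859 -0.   ]
```

View pics/w20.png

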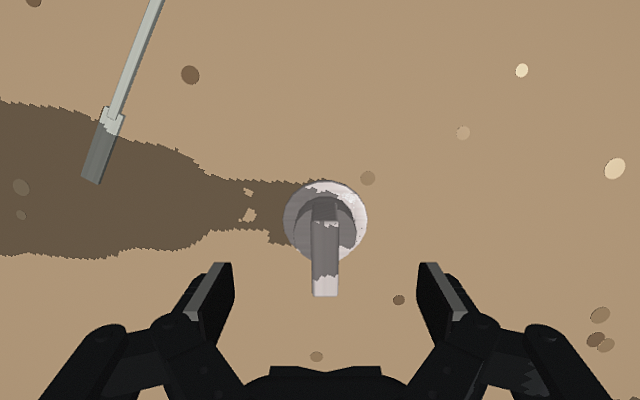

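move_arm(plan="1 -0.001 0 -0.04 0 0 0;1 -0.001 0 -0.06 0 0 0;1 -0.001 0 -0.068 0 0 0;1 -0.001 0 -0.068 0 0 0")

```text
t: 16.45
ee_pos: [0.4666, 0.3014, 0.103]
tcp_rot: [[-0.513, 0.0, -0.858], [0.858, 0.0, -0.513], [-0.0, -1.0, -0.0]]
ft_force: [0.0, -0.6, 0.5]
width: 0.0854
```

move_arm(plan="-1 0 0 0 0 0 0;-1 0 0 0 0 0 0;-1 0 0 0 0 0 0;-1 0 0 0 0 0 0;-1 0 0 0 0 0 0;-1 0 0 0 0 0 0;-1 0 0 0 0 0 0;-1 0 0 0 0 0 0", force=60)

```text
t: 17.12
ee_pos: [0.4665, 0.3015, 0.1029]
tcp_rot: [[-0.514, 0.0, -0.858], [0.858, 0.0, -0.514], [-0.0, -1.0, -0.0]]
ft_force: [-0.1, -0.6, 4.4]
width: 0.013
```

move_arm(plan="-1 0 0 0 0 0 0;-1 0 0 0 0 0 0;-1 0 0 0 0 0 0")

```text
t: 17.37
ee_pos: [0.4665, 0.3015, 0.1029]
tcp_rot: [[-0.514, 0.0, -0.858], [0.858, 0.0, -0.514], [-0.0, -1.0, -0.0]]
ft_force: [-0.6, -0.4, 5.0]
width: 0.0133
```

```bash
python3 - <<'E'
from h import *
import pickle
W=r.grab_frame("wrist");s=st()
pickle.dump((s,W),open('w21.pkl','wb'))
cv2.imwrite('pics/w21.png',cv2.resize(W["img"][190:330,245:405][:,:,::-1],None,fx=4,fy=4,interpolation=cv2.INTER_CUBIC))
E
```

```text
t 17.42 pos [0.4665 0.3015 0.1029] F [-2.18 -1.43  5.44] w 0.0129 x [-0.514  0.858 -0.   ]
```

View pics/w21.png

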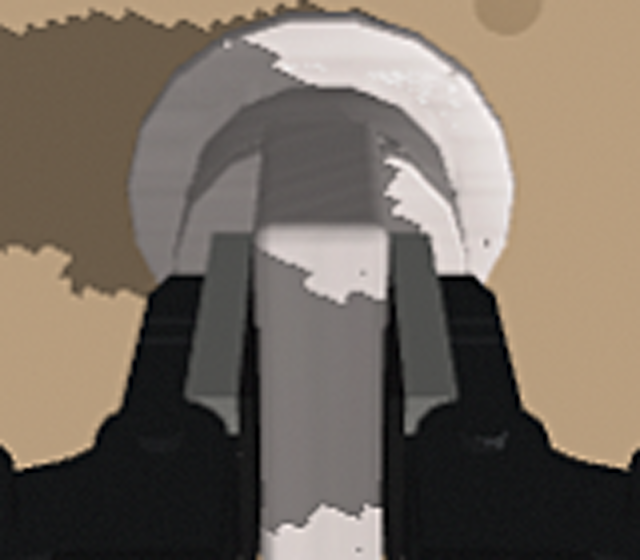

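```bash
python3 - <<'E'
from h import *
import pickle
s,W=pickle.load(open('w21.pkl','rb'));R=np.array(s['tcp_rot'])
k=lambda p:np.array(p,float)/4+[245,190]-.38
tool=lambda P:(R.T@(P-np.array(s['ee_pos']))).round(4)
a=onz(W,k([[322,226]]),.056)[0];print('wing end tool',tool(a),'-> c z',tool(a)[2]-.022)
P=onz(W,k([[128,190],[514,190],[322,18],[200,60],[450,62]]),.006)
c,d=circ(P[:,:2]);print('flange',c.round(4),d.round(4),tool(np.r_[c,.006]))
a=onz(W,k([[322,18]]),.006)[0];print('flange edge c z',tool(a)[2]-.028)
E
```

```text
wing end tool [0.0015 0.0469 0.0225] -> c z 0.0005000000000000004
flange [0.4655 0.3025] 0.0549 [0.0014 0.0969 0.0004]
flange edge c z 0.0
```

move_arm(plan="-1 0 0 0.1 0 0 0;-1 0 0 0.2 0 0 -0.05;-1 0.01 -0.02 0.3 0 0 -0.1;-1 0.03 -0.06 0.39 0 0 -0.149;-1 0.07 -0.15 0.418 0 0 -0.149;-1 0.11 -0.24 0.418 0 0 -0.149;-1 0.15 -0.33 0.418 0 0 -0.149;-1 0.19 -0.42 0.418 0 0 -0.149")

```text
t: 18.08
ee_pos: [0.5428, 0.1318, 0.27]
tcp_rot: [[-0.301, 0.0, -0.954], [0.954, 0.0, -0.301], [-0.0, -1.0, -0.0]]
ft_force: [-0.3, 0.1, -1.7]
width: 0.0127
```

move_arm(plan="-1 0.05 -0.09 0 0 0 0;-1 0.1 -0.18 0 0 0 0;-1 0.15 -0.27 0 0 0 0;-1 0.168 -0.309 0 0 0 0;-1 0.168 -0.309 0 0 0 0;-1 0.168 -0.309 0 0 0 0;-1 0.168 -0.309 0 0 0 0")

```text
t: 18.67
ee_pos: [0.6092, 0.0105, 0.2696]
tcp_rot: [[-0.301, -0.001, -0.954], [0.954, 0.0, -0.301], [0.001, -1.0, 0.001]]
ft_force: [0.6, -0.4, -1.0]
width: 0.0133
```

```bash
python3 - <<'E'
from h import *
import pickle
W=r.grab_frame("wrist");s=st()
pickle.dump((s,W),open('w22.pkl','wb'))
cv2.imwrite('pics/w22.png',W["img"][:,:,::-1])
p=proj(W,[[.530,-.015,.12]])[0];print(p)
u,v=int(p[0])-32,int(p[1])-32;print(u,v)
cv2.imwrite('pics/w22c.png',cv2.resize(W["img"][v:v+64,u:u+64][:,:,::-1],None,fx=9,fy=9,interpolation=cv2.INTER_CUBIC))
E
```

```text
t 18.72 pos [0.6092 0.0109 0.2699] F [-0.06  0.52 -1.86] w 0.0129 x [-0.301  0.953  0.   ]
[321.64039429  87.56476488]
289 55
```

View pics/w22.png

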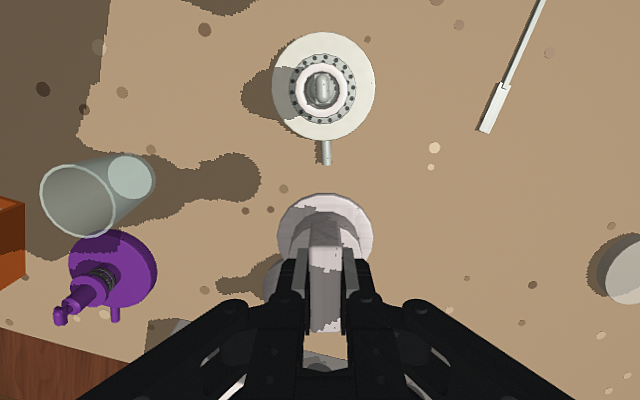

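View pics/w22c.png

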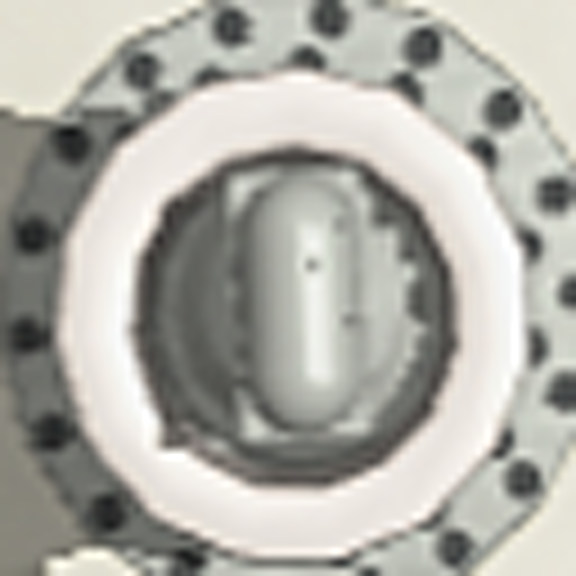

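```bash
python3 - <<'E'
from h import *
import pickle
s,W=pickle.load(open('w22.pkl','rb'));R=np.array(s['tcp_rot']);e=np.array(s['ee_pos'])
k=lambda p:np.array(p,float)/9+[289,55]-.44
for z in (.12,.125):
    P=onz(W,k([[300,172],[300,430],[243,301],[358,301]]),z);c=P.mean(0)
    print('head',c.round(4),'len',np.linalg.norm(P[1]-P[0]).round(4),'tool',(R.T@(c-e)).round(4))
c,d=circ(onz(W,k([[58,316],[523,316],[290,72],[290,560]]),.1135)[:,:2]);print('spacer',c.round(4),d)
tx=R[:2,0];tz=R[:2,2];c=P.mean(0)[:2]
print('target TCP', c-.0014*tx-.0003*tz)
E
```

```text
head [ 0.5303 -0.0147  0.12  ] len 0.0177 tool [-0.0007  0.1499  0.0829]
head [ 0.5302 -0.0147  0.125 ] len 0.0173 tool [-0.0006  0.1449  0.0829]
spacer [ 0.5318 -0.0151] 0.03441609471631735
target TCP [ 0.53094    -0.01593819]
```

move_arm(plan="-1 -0.09 -0.03 0 0 0 0;-1 -0.17 -0.058 -0.02 0 0 0;-1 -0.196 -0.067 -0.05 0 0 0;-1 -0.196 -0.067 -0.06 0 0 0;-1 -0.196 -0.067 -0.06 0 0 0;-1 -0.196 -0.067 -0.06 0 0 0")

```text
t: 19.22
ee_pos: [0.5319, -0.0162, 0.2463]
tcp_rot: [[-0.301, 0.001, -0.953], [0.953, 0.0, -0.301], [-0.0, -1.0, -0.001]]
ft_force: [0.6, -0.2, -1.6]
width: 0.0132
```

```bash
python3 - <<'E'
from h import *
import pickle
W=r.grab_frame("wrist");s=st()
pickle.dump((s,W),open('w23.pkl','wb'))
cv2.imwrite('pics/w23.png',cv2.resize(W["img"][130:290,225:425][:,:,::-1],None,fx=3.6,fy=3.6,interpolation=cv2.INTER_CUBIC))
E
```

```text
t 19.27 pos [ 0.5321 -0.0163  0.2464] F [ 0.44  0.04 -2.35] w 0.0132 x [-0.302  0.953 -0.   ]
```

View pics/w23.png

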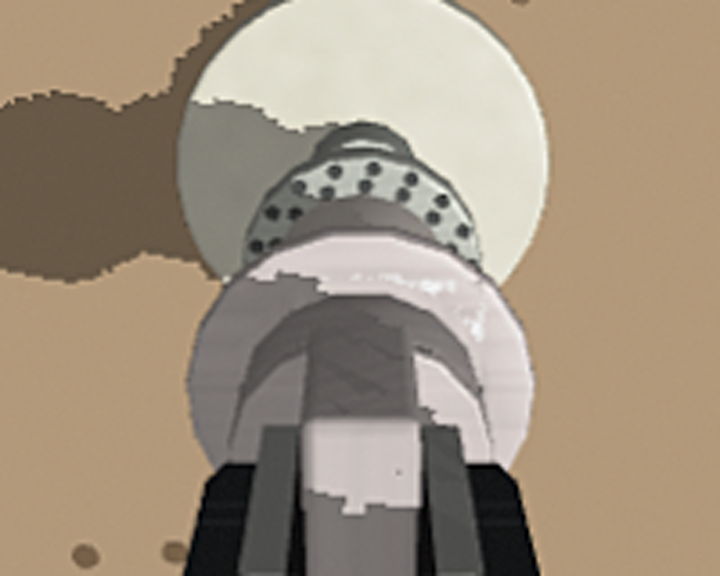

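move_arm(plan="-1 -0.002 0.001 -0.01 0 0 0;-1 -0.002 0.001 -0.018 0 0 0;-1 -0.002 0.001 -0.018 0 0 0;-1 -0.002 0.001 -0.018 0 0 0")

```text
t: 19.6
ee_pos: [0.5306, -0.0164, 0.2384]
tcp_rot: [[-0.301, -0.001, -0.954], [0.954, 0.0, -0.301], [0.0, -1.0, 0.0]]
ft_force: [-0.5, 0.0, -1.7]
width: 0.013
```

move_arm(plan="-1 0 0.001 -0.005 0 0 0;-1 0 0.001 -0.01 0 0 0;-1 0 0.001 -0.015 0 0 0;-1 0 0.001 -0.015 0 0 0")

```text
t: 19.93
ee_pos: [0.5303, -0.0162, 0.2322]
tcp_rot: [[-0.3, -0.001, -0.954], [0.954, 0.0, -0.3], [0.0, -1.0, 0.001]]
ft_force: [0.6, -0.2, -1.9]
width: 0.0127
```

move_arm(plan="-1 0 0 -0.003 0 0 0;-1 0 0 -0.006 0 0 0;-1 0 0 -0.006 0 0 0")

```text
t: 20.18
ee_pos: [0.5304, -0.0162, 0.2301]
tcp_rot: [[-0.3, -0.0, -0.954], [0.954, 0.0, -0.3], [0.0, -1.0, 0.0]]
ft_force: [0.1, -0.2, -1.2]
width: 0.0129
```

move_arm(plan="-1 0 0 -0.003 0 0 0;-1 0 0 -0.006 0 0 0;-1 0 0 -0.006 0 0 0")

```text
t: 20.43
ee_pos: [0.5304, -0.0161, 0.2276]
tcp_rot: [[-0.301, -0.0, -0.954], [0.954, 0.0, -0.301], [0.0, -1.0, 0.0]]
ft_force: [0.2, 1.2, -1.5]
width: 0.0132
```

move_arm(plan="-1 0 0 -0.002 0 0 0;-1 0 0 -0.004 0 0 0;-1 0 0 -0.004 0 0 0")

```text
t: 20.68
ee_pos: [0.5304, -0.0162, 0.2261]
tcp_rot: [[-0.301, -0.0, -0.954], [0.954, 0.0, -0.301], [0.0, -1.0, 0.0]]
ft_force: [0.1, -0.1, -2.2]
width: 0.0132
```

move_arm(plan="-1 0 0 -0.002 0 0 0;-1 0 0 -0.004 0 0 0;-1 0 0 -0.004 0 0 0")

```text
t: 20.93
ee_pos: [0.5304, -0.0162, 0.2245]
tcp_rot: [[-0.301, -0.0, -0.954], [0.954, 0.0, -0.301], [0.0, -1.0, 0.0]]
ft_force: [-0.0, -0.6, -1.0]
width: 0.0132
```

move_arm(plan="-1 0 0 -0.002 0 0 0;-1 0 0 -0.004 0 0 0;-1 0 0 -0.004 0 0 0")

```text
t: 21.18
ee_pos: [0.5304, -0.0161, 0.2229]
tcp_rot: [[-0.3, -0.0, -0.954], [0.954, 0.0, -0.3], [0.0, -1.0, 0.0]]
ft_force: [0.1, 0.5, -1.7]
width: 0.013
```

move_arm(plan="-1 0 0 -0.003 0 0 0;-1 0 0 -0.006 0 0 0;-1 0 0 -0.006 0 0 0")

```text
t: 21.43
ee_pos: [0.5304, -0.0161, 0.2204]
tcp_rot: [[-0.3, -0.0, -0.954], [0.954, 0.0, -0.3], [0.0, -1.0, 0.0]]
ft_force: [-0.2, 0.1, -2.1]
width: 0.013
```

move_arm(plan="-1 0 0 -0.002 0 0 0;-1 0 0 -0.004 0 0 0;-1 0 0 -0.004 0 0 0")

```text
t: 21.68
ee_pos: [0.5304, -0.0161, 0.2189]
tcp_rot: [[-0.301, -0.0, -0.954], [0.954, 0.0, -0.301], [0.0, -1.0, 0.0]]
ft_force: [-0.6, 0.6, -1.7]
width: 0.0128
```

move_arm(plan="-1 0 0 -0.002 0 0 0;-1 0 0 -0.004 0 0 0;-1 0 0 -0.004 0 0 0")

```text
t: 21.93
ee_pos: [0.5304, -0.0162, 0.2173]
tcp_rot: [[-0.301, -0.0, -0.954], [0.954, 0.0, -0.301], [0.0, -1.0, 0.0]]
ft_force: [-0.1, 1.0, -1.6]
width: 0.0129
```

move_arm(plan="-1 0 0 -0.002 0 0 0;-1 0 0 -0.003 0 0 0;-1 0 0 -0.003 0 0 0")

```text
t: 22.18
ee_pos: [0.5305, -0.0162, 0.2163]
tcp_rot: [[-0.301, 0.0, -0.954], [0.954, -0.0, -0.301], [-0.0, -1.0, -0.0]]
ft_force: [0.3, 0.1, -2.8]
width: 0.0126
```

move_arm(plan="-1 0 0 -0.002 0 0 0;-1 0 0 -0.003 0 0 0;-1 0 0 -0.003 0 0 0")

```text
t: 22.43
ee_pos: [0.5306, -0.0162, 0.2153]
tcp_rot: [[-0.301, 0.0, -0.954], [0.954, -0.0, -0.301], [-0.0, -1.0, -0.0]]
ft_force: [-1.1, -0.2, 3.9]
width: 0.0127
```

move_arm(plan="-1 0 0 -0.002 0 0 0;-1 0 0 -0.003 0 0 0;-1 0 0 -0.003 0 0 0")

```text
t: 22.68
ee_pos: [0.5305, -0.0162, 0.214]
tcp_rot: [[-0.3, 0.0, -0.954], [0.954, -0.0, -0.3], [-0.0, -1.0, -0.0]]
ft_force: [-0.3, 0.4, 5.8]
width: 0.013
```

move_arm(plan="-1 0 0 -0.002 0 0 0;-1 0 0 -0.003 0 0 0;-1 0 0 -0.003 0 0 0")

```text
t: 22.93
ee_pos: [0.5306, -0.0161, 0.2128]
tcp_rot: [[-0.301, 0.0, -0.954], [0.954, -0.0, -0.301], [-0.0, -1.0, -0.0]]
ft_force: [-1.1, 0.9, 6.0]
width: 0.0128
```

move_arm(plan="-1 0 0 -0.001 0 0 0;-1 0 0 -0.002 0 0 0;-1 0 0 -0.002 0 0 0")

```text
t: 23.18
ee_pos: [0.5306, -0.0162, 0.2121]
tcp_rot: [[-0.3, 0.0, -0.954], [0.954, -0.0, -0.3], [-0.0, -1.0, -0.0]]
ft_force: [-1.5, -0.0, 7.4]
width: 0.0133
```

move_arm(plan="-1 0 0 -0.001 0 0 0;-1 0 0 -0.002 0 0 0;-1 0 0 -0.002 0 0 0")

```text
t: 23.43
ee_pos: [0.5306, -0.0162, 0.2116]
tcp_rot: [[-0.301, 0.001, -0.954], [0.954, -0.0, -0.301], [-0.0, -1.0, -0.001]]
ft_force: [-3.0, -0.2, 11.2]
width: 0.0131
```

move_arm(plan="-1 0 0 0.001 0 0 -0.06;-1 0 0 0.001 0 0 -0.12;-1 0 0 0.001 0 0 -0.18;-1 0 0 0.001 0 0 -0.24;-1 0 0 0.001 0 0 -0.24")

```text
t: 23.85
ee_pos: [0.5309, -0.0162, 0.2119]
tcp_rot: [[0.078, 0.001, -0.997], [0.997, -0.0, 0.078], [-0.0, -1.0, -0.001]]
ft_force: [0.6, -0.4, 7.8]
width: 0.0129
```

```bash
python3 - <<'E'
from h import *
import pickle
W=r.grab_frame("wrist");s=st();print(s['moment'],s['qpos'])
cv2.imwrite('pics/w24.png',cv2.resize(W["img"][130:290,225:425][:,:,::-1],None,fx=3.6,fy=3.6,interpolation=cv2.INTER_CUBIC))
E
```

```text
t 23.9 pos [ 0.5309 -0.0162  0.2119] F [-0.39  0.73  6.66] w 0.0131 x [ 0.073  0.997 -0.   ]
[ 0.07608995 -0.08226678 -0.06261488] [-1.05462576e+01  1.82216215e+01 -1.29338539e+01  5.87723175e+01
 -1.08401044e-03 -6.33389185e+00]
```

View pics/w24.png

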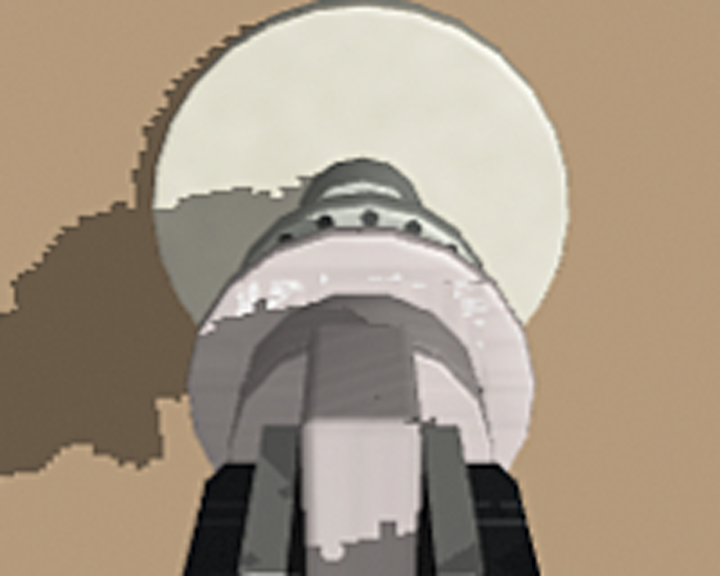

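move_arm(plan="-1 0 0 0 0 0 -0.06;-1 0 0 0 0 0 -0.12;-1 0 0 0 0 0 -0.18;-1 0 0 0 0 0 -0.24;-1 0 0 0 0 0 -0.3;-1 0 0 0 0 0 -0.36;-1 0 0 0 0 0 -0.36")

```text
t: 24.48
ee_pos: [0.5309, -0.0163, 0.2119]
tcp_rot: [[0.6, 0.001, -0.8], [0.8, -0.0, 0.6], [0.001, -1.0, -0.001]]
ft_force: [-0.2, 0.4, 7.4]
width: 0.0128
```

move_arm(plan="-1 0 0 0 0 0 -0.06;-1 0 0 0 0 0 -0.12;-1 0 0 0 0 0 -0.18;-1 0 0 0 0 0 -0.24;-1 0 0 0 0 0 -0.3;-1 0 0 0 0 0 -0.36;-1 0 0 0 0 0 -0.39;-1 0 0 0 0 0 -0.39")

```text
t: 25.15
ee_pos: [0.5309, -0.0162, 0.2119]
tcp_rot: [[0.95, 0.001, -0.312], [0.312, -0.0, 0.95], [0.001, -1.0, -0.001]]
ft_force: [-0.0, -0.6, 7.3]
width: 0.0128
```

```bash
python3 - <<'E'
from h import *
W=r.grab_frame("wrist");S=r.grab_frame("scene");s=st();print(s['moment'])
cv2.imwrite('pics/w25.png',np.hstack([cv2.resize(W["img"][130:290,225:425][:,:,::-1],(500,400),interpolation=cv2.INTER_CUBIC),cv2.resize(S["img"][155:245,275:335][:,:,::-1],(267,400),interpolation=cv2.INTER_CUBIC)]))
E
```

```text
t 25.25 pos [ 0.5309 -0.0162  0.2119] F [0.12 0.73 7.45] w 0.013 x [0.949 0.315 0.001]
[ 0.0540044  -0.02584518 -0.05704829]
```

View pics/w25.png

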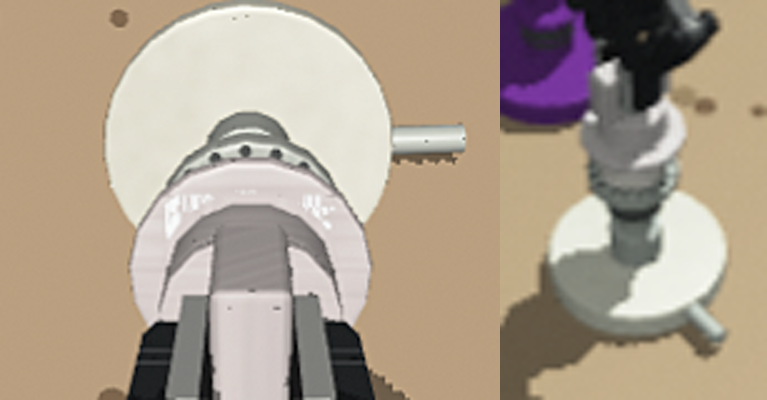

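move_arm(plan="-1 0 0 0.002 0 0 0;-1 0 0 0.004 0 0 0;-1 0 0 0.006 0 0 0;-1 0 0 0.006 0 0 0")

```text
t: 25.58
ee_pos: [0.5309, -0.0163, 0.2143]
tcp_rot: [[0.949, 0.001, -0.315], [0.315, -0.0, 0.949], [0.001, -1.0, -0.001]]
ft_force: [0.6, 0.8, 5.0]
width: 0.0125
```

move_arm(plan="-1 0 0 0.001 0 0 0;-1 0 0 0.002 0 0 0;-1 0 0 0.002 0 0 0")

```text
t: 25.83
ee_pos: [0.5308, -0.0162, 0.2148]
tcp_rot: [[0.949, 0.001, -0.315], [0.315, -0.0, 0.949], [0.001, -1.0, -0.0]]
ft_force: [1.8, -0.2, 4.3]
width: 0.013
```

move_arm(plan="-1 0 0 0.001 0 0 0;-1 0 0 0.002 0 0 0;-1 0 0 0.002 0 0 0")

```text
t: 26.08
ee_pos: [0.5307, -0.0162, 0.2149]
tcp_rot: [[0.949, -0.0, -0.315], [0.315, 0.0, 0.949], [-0.0, -1.0, 0.0]]
ft_force: [6.1, -1.5, -7.3]
width: 0.0132
```

move_arm(plan="-1 0 0 0.001 0 0 0;-1 0 0 0.002 0 0 0;-1 0 0 0.002 0 0 0")

```text
t: 26.33
ee_pos: [0.5307, -0.0162, 0.2151]
tcp_rot: [[0.949, -0.001, -0.315], [0.315, 0.0, 0.949], [-0.001, -1.0, 0.0]]
ft_force: [8.6, -1.0, -18.3]
width: 0.0133
```

move_arm(plan="-1 0 0 -0.003 0 0 0;-1 0 0 -0.003 0 0 0;-1 0 0 -0.003 0 0 0")

```text
t: 26.58
ee_pos: [0.5307, -0.0162, 0.2149]
tcp_rot: [[0.949, 0.0, -0.315], [0.315, -0.0, 0.949], [0.0, -1.0, -0.0]]
ft_force: [6.1, -1.6, -5.1]
width: 0.013
```

move_arm(plan="0 0 0 0 0 0 0;0.2 0 0 0 0 0 0;0.2 0 0 0 0 0 0;0.2 0 0 0 0 0 0;0.2 0 0 0 0 0 0;0.2 0 0 0 0 0 0")

```text
t: 27.08
ee_pos: [0.5304, -0.0161, 0.2151]
tcp_rot: [[0.949, -0.0, -0.315], [0.315, -0.0, 0.949], [-0.0, -1.0, 0.0]]
ft_force: [-0.2, 0.1, 0.5]
width: 0.0513
```

```bash
python3 - <<'E'
from h import *
W=r.grab_frame("wrist");s=st()
cv2.imwrite('pics/w26.png',cv2.resize(W["img"][100:340,165:485][:,:,::-1],(768,576),interpolation=cv2.INTER_CUBIC))
E
```

```text
t 27.13 pos [ 0.5304 -0.0161  0.2151] F [-0.58  0.3  -0.37] w 0.0512 x [ 0.949  0.315 -0.   ]
```

View pics/w26.png

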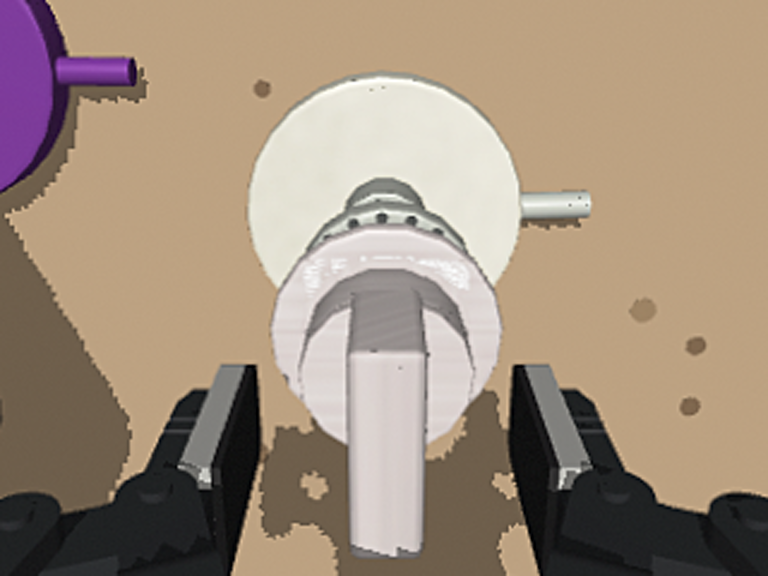

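move_arm(plan="0.2 0 0 0.03 0 0 0;0.2 0 0 0.1 0 0 0;0.2 0 0 0.18 0 0 0;0.2 0 0 0.25 0 0 0;0.2 0 0 0.25 0 0 0;0.2 0 0 0.25 0 0 0")

```text
t: 27.63
ee_pos: [0.5309, -0.0162, 0.3163]
tcp_rot: [[0.949, 0.003, -0.315], [0.315, -0.001, 0.949], [0.002, -1.0, -0.001]]
ft_force: [0.4, 0.7, -0.2]
width: 0.051
```

```bash
python3 - <<'E'
from h import *
W=r.grab_frame("wrist");S=r.grab_frame("scene");s=st()
k=lambda p:p
cv2.imwrite('pics/w27.png',np.hstack([cv2.resize(W["img"][60:300,205:445][:,:,::-1],(480,480),interpolation=cv2.INTER_CUBIC),cv2.resize(S["img"][155:245,275:335][:,:,::-1],(320,480),interpolation=cv2.INTER_CUBIC)]))
cv2.imwrite('pics/s27.png',S["img"][:,:,::-1])
E
```

```text
t 27.73 pos [ 0.5302 -0.0161  0.3144] F [0.24 0.25 0.02] w 0.0515 x [ 0.949  0.315 -0.001]
```

View pics/w27.png

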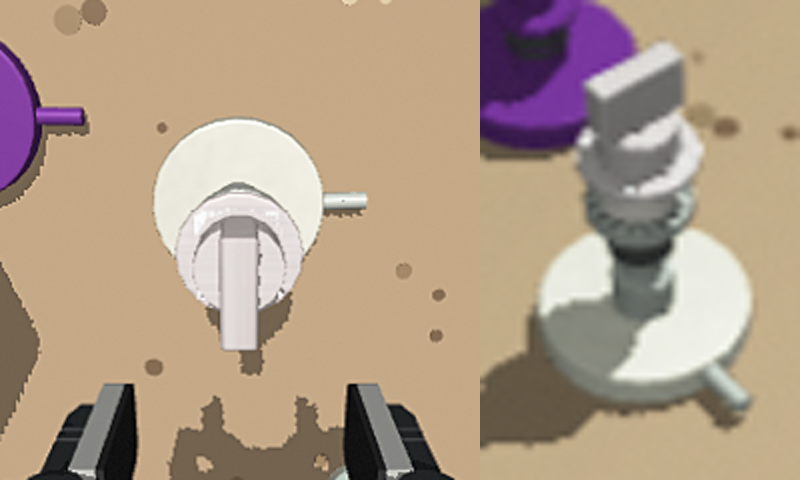

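View pics/s27.png

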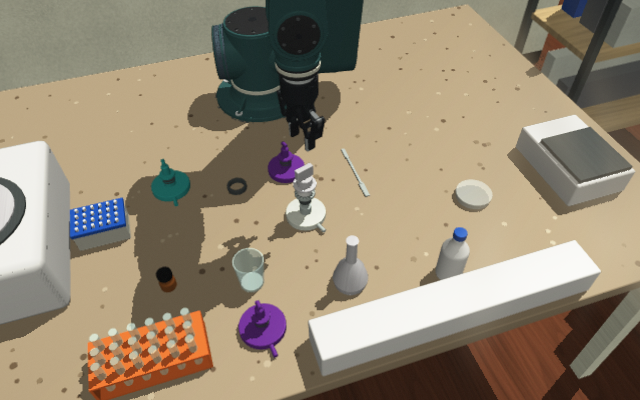

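The cap sits upright on the stack with its wing across the head. The wing runs straight down in the wrist picture, jaw yaw 18°, head yaw about 17.5°. The gripper is clear and nothing else has moved. I'm handing in.

```bash
python3 - <<'E'
from h import *
st(); print(r.job_done())
E
```

```text
t 27.73 pos [ 0.5302 -0.0161  0.3144] F [0.24 0.25 0.02] w 0.0515 x [ 0.949  0.315 -0.001]
the job is handed in; nothing more can be done
None
```

The filter holder is assembled and handed in at about 27.7 s of the 67 s allowed. I put the plate on first, then the spacer, then the cap. I pressed the cap to its stop, turned it about 89° and let it go. No verdict was reported.

**What the checks showed:**
- **Screw-up h:** both the plate and the spacer touched down where h of about 26 mm would put them. My earlier camera estimate was about 22 mm, so I went by the feel.
- **Pressing the cap:** it touched at a tool height of about 0.2155 m, and the spring gave at about 7.5 N. The stop came about 4 mm lower, at about 13 N, which was the hardest press I recorded.
- **Lock:** lifting the cap about 3 mm after the turn brought it up against the head, so it is held. That test pulled with about 17 N net, more than it needed but under the 40 N limit.
- **Final pictures:** the cap is upright with its wing across the head, the gripper is clear, and the other things on the bench show no visible shift.

**What disagreed or went unchecked:**
- **Centring:** the spacer looked about 1.5 mm off the head's centre, within the 4 mm allowed. I didn't measure the plate's centring after letting it go, only judged it from a picture.
- **Camera bias:** the wrist camera read about 1.1 mm sideways; I corrected for that.
- **Spring force at rest:** I could not measure the cap's force on the holder and spacer after letting go.

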